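# Unlock the swing-arm reading lamp and bring it over the book

## Task

Get the bedside reading lamp ready for use: draw its slanting locking pin right out of the wooden block and hang it upright by its collar in the bracket's open notch at the other end of the lamp's base, fully home. Then take the lamp's arm round by its knob until the round head is over the middle of the book as nearly as it will go, and last press the lamp's switch pedal down to its stop, pause for a moment and let it come up again. Leave the pin parked, the head over the book, and the book, mug, clock and spectacle case where they are.

Things in the scene. Friction and masses are not known exactly. Their poses are not given: they have to be found in the camera images.
- pin: Loose locking pin, 127 mm, 0.15 kg. Origin at its foot's centre, z along it to the grip: steel shaft 16 mm across to z = 75, collar 38 mm across to 81, round pale wooden grip 26 mm across to 127 mm. Starts in the lock block, collar on the block, grip leaning 35 degrees towards the lamp's front (-x of lamp).
- pin_collar (a point): On the pin's axis, underside of its collar, 75 mm from the foot (axes as pin).
- pin_grip (a point): On the pin's axis, mid-grip, 104 mm from the foot (axes as pin). The lamp's head overhangs it, so a gripper pointing straight down does not fit over the grip: come along the pin, tilted 35 degrees.
- lock_block: Wooden block, 44 x 60 x 32 mm, fixed to the lamp, tilted 35 degrees. Origin at its underside's centre; z is the bore's axis, up and towards the lamp's front; y as the lamp's. Plain through bore 18 mm wide, mouth at z = 32 mm. The pin stands out 43 mm below and there blocks the lamp's arm; it is free after 75 mm of draw.
- lamp: Fixed stepped wooden base of the lamp, top 20 mm above the table. Origin on the table under the turning column; x away from the robot at yaw 0 (yaw within 0.3 rad), y left. Reaches from x = -70 to 90, y = -140 to 205 mm. A cheek at y = 179 to 193 mm carries the lock block; bore mouth at (-64, 150, 90) mm.
- lamp_axis (a point): On the vertical axis about which the column and arm turn, 230 mm above the table. Column 20 mm in diameter, its top 235 mm above the table.
- notch (a point): Where the axis of the parked pin belongs, level with the bracket's top, 100 mm above the table; at (-50, -110, 100) mm of lamp, same axes. Steel plate 10 mm thick, U notch 23 mm wide, open above, below and in front (lamp's -x; tines end 37 mm before this point), closed 11 mm behind it. The collar rests on the tines; below is 80 mm free.
- lamp_arm (a joint): Turn of column, arm and head about the vertical axis, rad, counter-clockwise from above. 0 at the start, arm along the lamp's +y; grows as the head comes to the lamp's front (pi/2: arm along -x). Range 0 to 1.6; stays where left; takes 1 to 3 N at the knob. Blocked while the pin is in its block.
- lamp_knob (a point): Top centre of the round wooden knob (28 mm in diameter, 46 mm high, vertical) that stands on the middle of the lamp's head, 276 mm above the table, 170 mm from the column's axis. The head is a disc 140 mm in diameter under the knob, from 207 to 230 mm above the table.
- book: Small blue cloth-bound book lying flat, 74 x 104 x 18 mm, 0.35 kg, loose, on the table before the lamp. Origin in the centre of its underside, long side along its y. Its centre is within 32 mm of the circle on which the head's centre travels.
- switch: Black base of the lamp's pedal switch, 160 mm (x) by 96 mm (y), 14 mm high, fixed to the table. Origin in the centre of its underside. Stands to the robot's left or right (the mug is on the other side).
- pedal (a joint): Turn of the hinged steel pedal plate (130 x 78 mm), rad: 0 up, 0.20 at its stop. Hinge line along y at (60, 0, 26) mm of switch; the plate rises from there towards the robot, 0.28 rad from level when up. A spring returns it; at the pad it takes about 4 N to start and 7 N at the stop.
- pedal_pad (a point): On the top face of the pedal plate, mid-width, 105 mm from the hinge (the place to press); about 59 mm above the table when up, 21 mm lower at the stop.
- mug: White mug, 80 mm in diameter, 85 mm high, handle at its +y, loose bystander. Origin in the centre of its underside.
- clock: Wooden bedside clock, 50 x 100 x 80 mm, loose bystander to the right of the lamp. Origin in the centre of its underside.
- case: Black spectacle case, 150 x 60 x 34 mm, loose bystander to the left of the lamp. Origin in the centre of its underside.
There are look-alikes about, which are no part of the job. Of the things like the pin, leave any that is turquoise; of the rest the larger one is meant.

How it is judged (in metres and radians):
On the way, in this order (a step that is already met when the one before it is completed fails the run):
1. the pin is drawn clear of the block's bore (z of pin in the frame of lock_block above 0.034 m), for 0.05 s.
2. the pin hangs upright in the notch, let go (horizontal distance between pin_collar and notch below 0.014 m and z of pin_collar in the frame of notch between -0.005 and 0.005 m and angle between pin's own z axis and vertical below 0.15 rad and contact force between the fingers and pin below 0.1 N and linear speed of pin below 0.02 m/s), for 0.2 s.
3. the lamp's head is at rest over the book (horizontal distance between lamp_knob and book below 0.05 m and velocity of joint lamp_arm between -0.05 and 0.05 rad/s), for 0.2 s.
4. the pedal is held at its stop (value of joint pedal above 0.18 rad), for 0.15 s.
At the end, for the whole second after the job is handed in: The pin hangs let go in the notch: collar within 14 mm of the notch point seen from above, within 5 mm of the bracket's top in height, upright to 0.15 rad, at rest; the head's centre (knob) is at rest within 50 mm of the book's centre seen from above; the pedal has come up again (below 0.03 rad) (all of step 2 and all of step 3 and value of joint pedal below 0.03 rad); the robot touches nothing.
It fails at once if book shifted by more than 30 mm (distance of book from where it was at the start of the episode above 0.03 m).
It fails at once if mug shifted by more than 30 mm (distance of mug from where it was at the start of the episode above 0.03 m).
It fails at once if clock shifted by more than 30 mm (distance of clock from where it was at the start of the episode above 0.03 m).
It fails at once if case shifted by more than 30 mm (distance of case from where it was at the start of the episode above 0.03 m).
It also fails if it takes over 62 s, if anything falls off the work surface, if the arm or the gripper's body presses on something with over 40 N, if the wrist force passes 120 N, or if a joint passes its speed limit or range.

## Robot

A 7-joint arm with a two-finger parallel gripper is mounted at the origin on the work surface. World frame = base frame: x ahead of the robot, y to its left, z up, the work surface at z = 0. Lengths are in mm, angles in rad, forces in N, time in s.
With the tool pointing down it reaches from about 400 to 875 mm from the base axis. Payload 4.4 kg.
Tool frame: the origin (TCP) lies between the finger pads; the fingertips stand 11 mm ahead of it and the grasp point (between the pads) lies 8 mm behind it; y points along the fingers, x is the direction in which the jaws open and shut, and the axes are right-handed (so a half turn about y gives the same grasp; the last joint's range is limited). The gripper opens to 85 mm and grips with 20 to 120 N. Pads are 22 mm wide; open, the fingers measure 114 mm over their backs; the gripper's body (76 mm by 85 mm) begins 54 mm behind the grasp point. The pads swing forward as they close: fully open they stand 13 mm farther back than shut.
Start: joints at [1.174, 0.628, 0.038, 1.517, -0.027, 0.996, -0.02], TCP at [211.147, -614.764, 242.313] pointing down, gripper open.
Joint ranges: [-3.06, 3.06], [-0.37, 2.12], [-1.25, 1.32], [0.18, 2.47], [-1.1, 4.24], [0.23, 1.98], [-2.94, 2.94]. Speed limits (rad/s): [2.57, 2.57, 3.14, 3.14, 3.14, 3.14, 3.14].

## Interface

Orientations are given as [roll, pitch, yaw] about the fixed x, y, z axes, in that order (R = Rz(yaw) Ry(pitch) Rx(roll)).
In Python, from cell import * gives the robot as it stands.
- The arm moves only by the shell command python3 -m jog 'ROWS'. ROWS is JSON, a list of rows, each an object of numbers: "x", "y", "z": the shift along the tool's x, y, z in mm; "ax", "ay", "az": the turn, a rotation vector about the tool's x, y, z in rad; "grip": the finger opening in mm, from 0 to 85.4. In form: [{"x": .., "y": .., "z": .., "ax": .., "ay": .., "az": .., "grip": ..}, ...]. A call has 1 to 5 rows; each row is the pose to reach, as a shift and turn from the pose commanded when the call began, along the tool's axes at that moment; what a row does not reach only later rows make up. A row lasts 1/10 s, in which the tool goes at most 50 mm and 8.59 degrees, less where a joint would pass 70% of its speed; a pose out of reach is approached as far as the arm can. A call with a gripper value outside its range is refused whole. The fingers move at their own pace and stop on an object; the grip force is fixed at half the most. Time passes only in rows, so rows that repeat a pose let the fingers close. It gives the time, the measured TCP pose, the force and the opening at its end, in the units of the state.
- read_state(): the state, without advancing time (a new reading comes with each control period).
- get_image(name): name is "side" or "top" or "wrist"; returns a dict with "color" (384x512x3 uint8, red, green, blue), "vfov" (degrees; the focal length in pixels is half the picture's height over the tangent of half this angle, whatever the lens; pixels are square), "cx", "cy" (the principal point, pixels), "camera_from_world" (4x4, takes a point from world to camera coordinates). Camera axes: x right, y down, z forward; pixel columns grow to the right and rows downward; lengths in mm; the calibration is good to about 2 mm. A picture is of the moment at which its call begins. There is no depth.
- finish_job(): hands the job in, once; it reports no verdict.
The state is a dict: "clock": time; "qpos": joint angles; "qd": joint speeds; "tau": joint torques, N m; "eef_pos": TCP position; "tool_rot": TCP orientation; "force": force on the tool from outside, world axes, zero at the start; "torque": the same for the moment, N m; "width": finger opening in mm.
Only numpy, scipy, OpenCV 4.12 (cv2) and the standard library are available. Lean on these libraries where they do the work, as an engineer would, in place of code of your own. Each camera call takes 0.05 s, during which the arm holds its last target.

## Working session

There is one attempt and no reset: what is moved stays moved. The work goes in short steps, Python scripts to look and compute and a shell command to move; the robot and the scene stay as the last step left them, time stands still between calls to the robot, and variables do not carry over. Pictures are saved under pics/ and viewed, and the job is handed in when it is done.

```bash
ls; mkdir -p pics; python3 - <<'E'
from cell import *
import cv2
s=read_state();print(s)
for n in ["side","top","wrist"]:
    d=get_image(n);cv2.imwrite(f"pics/{n}0.png",d["color"][:,:,::-1]);print(n,d["vfov"],d["cx"],d["cy"],d["camera_from_world"].round(3).tolist() if hasattr(d["camera_from_world"],'round') else d["camera_from_world"])
E
```

```text
pics
{'clock': 0.0, 'qpos': array([ 1.1742046 ,  0.62932159,  0.03843745,  1.51839607, -0.02700342,
        0.99629993, -0.02002454]), 'qd': array([-0.00100895, -0.00097113, -0.00031643,  0.00128294,  0.00100958,
        0.00029252, -0.00067326]), 'tau': array([-5.64154307e-04, -5.63392532e+01,  1.22614145e+00, -1.93446708e+01,
        1.10221416e-02,  1.05911450e-02, -3.52813356e-05]), 'eef_pos': array([ 210.94444567, -614.16552739,  241.3959181 ]), 'tool_rot': array([-1.57081541,  0.00190702, -1.240028  ]), 'force': array([-1.06319881,  0.84877165,  0.72698875]), 'torque': array([ 0.04072894, -0.00260153, -0.03943727]), 'width': 85.5149538999925}
side 51.48669971285974 256.30188464403795 188.06437811616289 [[-1.0, -0.029, -0.001, 544.399], [-0.017, 0.601, -0.799, 135.128], [0.024, -0.799, -0.601, 1325.138], [0.0, 0.0, 0.0, 1.0]]
top 43.57278468396466 272.44456526887126 187.70339140934271 [[0.015, -1.0, -0.018, 18.863], [-0.987, -0.012, -0.162, 557.731], [0.162, 0.02, -0.987, 1274.625], [0.0, 0.0, 0.0, 1.0]]
wrist 64.41298400183335 253.46721691837186 191.5590104846957 [[0.325, -0.946, -0.001, -649.089], [-0.912, -0.313, 0.265, -34.674], [-0.251, -0.085, -0.964, 377.273], [0.0, 0.0, 0.0, 1.0]]
```

View pics/side0.png

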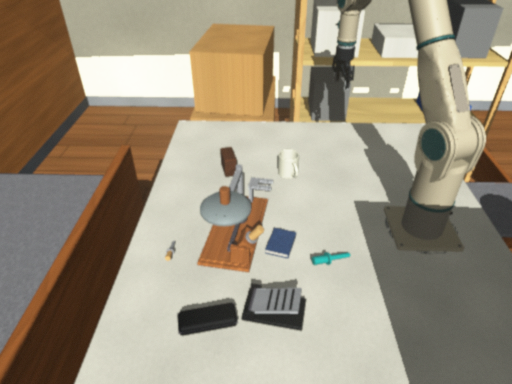

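View pics/top0.png

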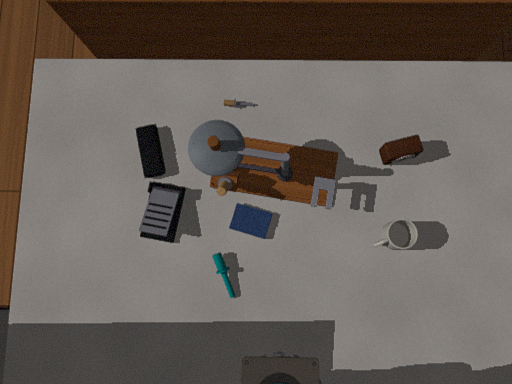

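View pics/wrist0.png

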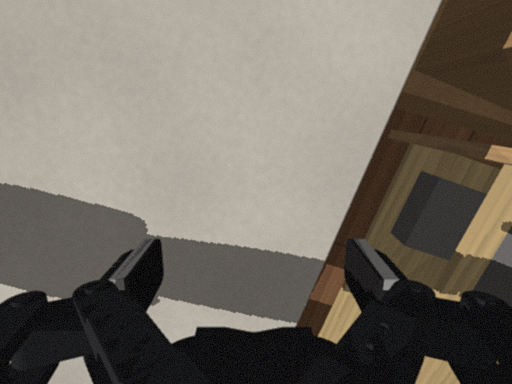

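```bash
python3 - <<'E'
import cv2
t=cv2.imread("pics/top0.png");s=cv2.imread("pics/side0.png")
cv2.imwrite("pics/t_c.png",cv2.resize(t[85:300,130:350],None,fx=3.4,fy=2.78*1,interpolation=cv2.INTER_CUBIC) if 0 else cv2.resize(t[85:255,130:350],None,fx=3.5,fy=3.5,interpolation=cv2.INTER_CUBIC))
cv2.imwrite("pics/s_c.png",cv2.resize(s[150:340,150:360],None,fx=3.15,fy=3.15,interpolation=cv2.INTER_CUBIC))
E
```

```text
(no output)
```

View pics/t_c.png

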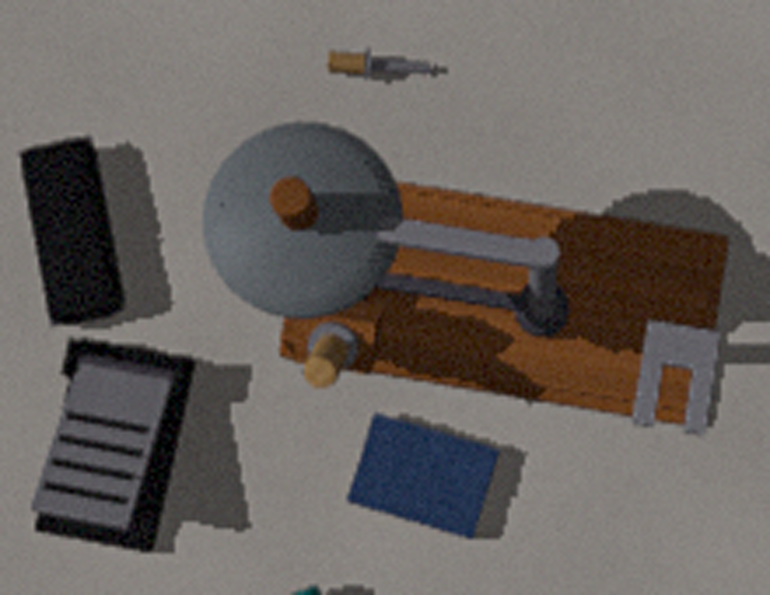

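View pics/s_c.png

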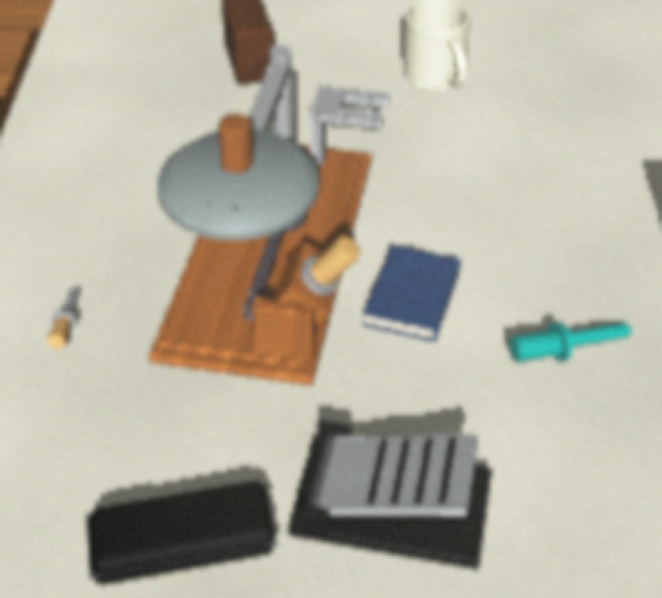

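```bash
cat > h.py <<'E'
import numpy as np, cv2, json
from scipy.optimize import least_squares
from scipy.spatial.transform import Rotation as R
def cam(d):
    f=192/np.tan(np.radians(d["vfov"])/2)
    return f,d["cx"],d["cy"],np.array(d["camera_from_world"])
def proj(c,P):
    f,cx,cy,T=c;P=np.atleast_2d(P);q=P@T[:3,:3].T+T[:3,3]
    return np.c_[f*q[:,0]/q[:,2]+cx,f*q[:,1]/q[:,2]+cy]
def lamp2w(p,P):
    P=np.atleast_2d(P).astype(float);c,s=np.cos(p[2]),np.sin(p[2])
    return np.c_[p[0]+c*P[:,0]-s*P[:,1],p[1]+s*P[:,0]+c*P[:,1],P[:,2]]
E
cat > fit.py <<'E'
from h import *
from cell import *
ct=cam(get_image("top"));cs=cam(get_image("side"))
T=lambda u,v:(130+u/3.5,85+v/3.5)
S=lambda u,v:(150+u/3.15,150+v/3.15)
top=[((0,170,276),T(291,195)),((-94,150,132.6),T(319,373)),((90,-140,20),T(727,237)),((0,0,235),T(546,250)),((-87,-128,100),T(697,430)),((-87,-92,100),T(645,425)),((-70,205,20),T(280,357))]
side=[((0,170,276),S(236,120)),((-94,150,132.6),S(347,247)),((90,205,20),S(153,355)),((-70,205,20),S(313,378)),((-70,-140,20),S(370,153)),((0,0,235),S(282,50)),((-87,-128,100),S(388,97)),((-87,-92,100),S(380,127))]
def res(p):
    return np.r_[(proj(ct,lamp2w(p,[a for a,_ in top]))-np.array([b for _,b in top])).ravel(),(proj(cs,lamp2w(p,[a for a,_ in side]))-np.array([b for _,b in side])).ravel()]
r=least_squares(res,[600,0,0],loss="soft_l1");print(r.x);print(r.fun.reshape(-1,2).round(1).tolist())
p=r.x
# ground helpers
def ray(c,u,v,z):
    f,cx,cy,M=c;d=M[:3,:3].T@np.array([(u-cx)/f,(v-cy)/f,1]);o=-M[:3,:3].T@M[:3,3];return o+d*(z-o[2])/d[2]
bk=[ray(ct,*T(u,v),18) for u,v in [(378,415),(500,450),(472,538),(348,500)]];print("book",np.mean(bk,0),[x.round() for x in bk])
for n,u in dict(sw=[(68,340),(193,360),(155,552),(33,530)]).items(): print(n,[ray(ct,*T(*a),14).round() for a in u])
print("mug",ray(ct,402,235,85));print("small",ray(ct,*T(345,63),13))
print("bore",lamp2w(p,(-64,150,90)),"gripmid",lamp2w(p,(-64-29*np.sin(.611),150,90+29*np.cos(.611))),"notch",lamp2w(p,(-50,-110,100)),"knob",lamp2w(p,(0,170,276)))
np.save("lamp.npy",p)
print("cams",[-c[3][:3,:3].T@c[3][:3,3] for c in (ct,cs)])
E
python3 fit.py
```

```text
[ 5.98986605e+02 -7.01613465e+00 -1.51121905e-01]
[[-0.5, 1.3], [0.2, 1.1], [0.9, -0.9], [-0.7, 1.2], [-1.2, 1.2], [0.0, 0.4], [-1.4, 0.3], [-0.9, 0.4], [0.1, -0.4], [-2.6, -1.8], [-0.6, -1.8], [-0.1, -2.3], [-1.2, 0.1], [-1.1, -0.1], [-0.2, -3.4]]
book [467.91992461  84.37100175  18.        ] [array([516., 123.,  18.]), array([489.,  25.,  18.]), array([419.,  46.,  18.]), array([448., 145.,  18.])]
sw [array([574., 376.,  14.]), array([559., 274.,  14.]), array([405., 297.,  14.]), array([421., 395.,  14.])]
mug [ 429.91722778 -314.53239119   85.        ]
small [810.68184928 158.25071364  13.        ]
bore [[558.29812805 150.9093155   90.        ]] gripmid [[541.8508245  153.41395931 113.75316748]] notch [[ 532.99625749 -108.23507542  100.        ]] knob [[624.57965418 161.04634141 276.        ]]
cams [array([ 3.44011191e+02, -3.56716164e-01,  1.34823783e+03]), array([515.1132258 , 992.7796736 , 905.35456171])]
```

```bash
cat >> h.py <<'E'
D35=np.radians(35)
def Rlamp(p): return R.from_euler('z',p[2])
def grasp_rot(p,tilt,flip=1):
    x=np.array([0,flip,0.]);y=np.array([np.sin(tilt),0,-np.cos(tilt)])
    return Rlamp(p)*R.from_matrix(np.c_[x,y,np.cross(x,y)])
def pinpt(p,z): # world point on seated pin axis
    return lamp2w(p,(-64-(z-75)*np.sin(D35),150,90+(z-75)*np.cos(D35)))[0]
def delta(s,pos,rot):
    R0=R.from_euler('xyz',s["tool_rot"]);d=R0.inv().apply(np.array(pos)-s["eef_pos"]);w=(R0.inv()*rot).as_rotvec()
    print("t",round(s["clock"],2),"xyz",d.round(1).tolist(),"aw",w.round(3).tolist(),"| tcp",s["eef_pos"].round(1).tolist())
    return d,w
E
python3 - <<'E'
from h import *
from cell import *
s=read_state();p=np.load("lamp.npy")
M=np.array(get_image("wrist")["camera_from_world"]);o=-M[:3,:3].T@M[:3,3]
R0=R.from_euler('xyz',s["tool_rot"])
print("cam in tool",R0.inv().apply(o-s["eef_pos"]), "cam fwd in tool",R0.inv().apply(M[2,:3]))
for f in (1,-1):
  delta(s,pinpt(p,188),grasp_rot(p,D35,f)); delta(s,pinpt(p,98),grasp_rot(p,D35,f))
  delta(s,[430,0,330],grasp_rot(p,0,f))
E
```

```text
cam in tool [-8.29907411e-02 -1.30616006e+02  6.62792102e+01] cam fwd in tool [ 2.68553012e-04  9.64387096e-01 -2.64494720e-01]
t 0.25 xyz [-641.1, 59.9, 519.6] aw [-0.199, -2.551, -0.805] | tcp [211.1, -614.5, 241.9]
t 0.25 xyz [-617.1, 133.6, 565.3] aw [-0.199, -2.551, -0.805] | tcp [211.1, -614.5, 241.9]
t 0.25 xyz [-510.2, -87.7, 406.7] aw [-0.001, -2.66, -0.0] | tcp [211.1, -614.5, 241.9]
t 0.25 xyz [-641.1, 59.9, 519.6] aw [0.599, 0.466, -0.148] | tcp [211.1, -614.5, 241.9]
t 0.25 xyz [-617.1, 133.6, 565.3] aw [0.599, 0.466, -0.148] | tcp [211.1, -614.5, 241.9]
t 0.25 xyz [-510.2, -87.7, 406.7] aw [0.0, 0.482, -0.001] | tcp [211.1, -614.5, 241.9]
```

```bash
python3 -m jog '[{"x":-32,"y":-18,"z":26,"ay":-0.149},{"x":-64,"y":-36,"z":52,"ay":-0.298},{"x":-96,"y":-54,"z":78,"ay":-0.447},{"x":-128,"y":-72,"z":104,"ay":-0.596},{"x":-160,"y":-88,"z":130,"ay":-0.745}]'; python3 - <<'E'
from h import *
from cell import *
s=read_state();p=np.load("lamp.npy");print(s["qpos"].round(2))
delta(s,[430,0,330],grasp_rot(p,0,1))
E
```

```text
[ 1.17  0.63  0.04  1.52 -0.03  1.   -0.02]
t 0.3 xyz [-510.2, -87.7, 406.7] aw [-0.001, -2.66, -0.0] | tcp [211.1, -614.6, 242.0]$[0]: bad value
```

```bash
python3 -m jog '[{"x":-32,"y":-18,"z":26,"ax":0,"ay":-0.15,"az":0,"grip":85},{"x":-64,"y":-36,"z":52,"ax":0,"ay":-0.30,"az":0,"grip":85},{"x":-96,"y":-54,"z":78,"ax":0,"ay":-0.45,"az":0,"grip":85},{"x":-128,"y":-72,"z":104,"ax":0,"ay":-0.6,"az":0,"grip":85},{"x":-160,"y":-88,"z":130,"ax":0,"ay":-0.75,"az":0,"grip":85}]'; python3 - <<'E'
from h import *
from cell import *
s=read_state();p=np.load("lamp.npy");print(s["qpos"].round(2))
delta(s,[430,0,330],grasp_rot(p,0,1))
E
```

```text
clock: 0.8
eef_pos: [282.5, -419.7, 331.3]
tool_rot: [-1.571, -0.001, -0.484]
force: [0.9, 0.4, 0.2]
width: 85.3
[ 1.06  0.33 -0.19  1.78  0.07  1.04  0.36]
t 0.8 xyz [-64.7, 1.0, 440.1] aw [0.001, -1.904, -0.0] | tcp [282.5, -419.7, 331.3]
```

```bash
python3 -m jog '[{"x":-6,"z":40,"ay":-0.15},{"x":-12,"z":80,"ay":-0.3},{"x":-18,"z":120,"ay":-0.45},{"x":-24,"z":160,"ay":-0.6},{"x":-30,"z":200,"ay":-0.75}]'; python3 - <<'E'
from h import *
from cell import *
s=read_state();p=np.load("lamp.npy");print(s["qpos"].round(2))
delta(s,[430,0,330],grasp_rot(p,0,1));delta(s,[430,100,330],grasp_rot(p,0,1))
E
```

```text
[ 1.06  0.33 -0.19  1.78  0.07  1.04  0.36]
t 0.8 xyz [-64.7, 1.0, 440.1] aw [0.001, -1.904, -0.0] | tcp [282.5, -419.7, 331.3]
t 0.8 xyz [-111.3, 0.9, 528.6] aw [0.001, -1.904, -0.0] | tcp [282.5, -419.7, 331.3]$[0]: bad value
```

```bash
python3 -m jog '[{"x":-6,"y":0,"z":40,"ax":0,"ay":-0.15,"az":0,"grip":85},{"x":-12,"y":0,"z":80,"ax":0,"ay":-0.3,"az":0,"grip":85},{"x":-18,"y":0,"z":120,"ax":0,"ay":-0.45,"az":0,"grip":85},{"x":-24,"y":0,"z":160,"ax":0,"ay":-0.6,"az":0,"grip":85},{"x":-30,"y":0,"z":200,"ax":0,"ay":-0.75,"az":0,"grip":85}]'; python3 - <<'E'
from h import *
from cell import *
s=read_state();p=np.load("lamp.npy");print(s["qpos"].round(2))
delta(s,[430,0,330],grasp_rot(p,0,1));delta(s,[430,100,330],grasp_rot(p,0,1))
E
```

```text
clock: 1.3
eef_pos: [350.1, -229.1, 330.6]
tool_rot: [-1.572, -0.0, 0.266]
force: [0.8, -0.9, -0.3]
width: 85.2
[ 0.88  0.2  -0.44  1.98  0.1   0.98  0.65]
t 1.3 xyz [137.3, 0.5, 200.1] aw [0.001, -1.154, -0.0] | tcp [350.1, -229.1, 330.6]
t 1.3 xyz [163.6, 0.4, 296.6] aw [0.001, -1.154, -0.0] | tcp [350.1, -229.1, 330.6]
```

```bash
python3 -m jog '[{"x":30,"y":0,"z":45,"ax":0,"ay":-0.15,"az":0,"grip":85},{"x":60,"y":0,"z":90,"ax":0,"ay":-0.3,"az":0,"grip":85},{"x":90,"y":0,"z":135,"ax":0,"ay":-0.45,"az":0,"grip":85},{"x":120,"y":0,"z":180,"ax":0,"ay":-0.6,"az":0,"grip":85},{"x":150,"y":0,"z":225,"ax":0,"ay":-0.75,"az":0,"grip":85}]'; python3 - <<'E'
from h import *
from cell import *
s=read_state();p=np.load("lamp.npy");print(s["qpos"].round(2))
delta(s,[430,100,330],grasp_rot(p,0,1));delta(s,pinpt(p,208),grasp_rot(p,D35,1))
E
```

```text
clock: 1.8
eef_pos: [430.7, 7.7, 330.7]
tool_rot: [-1.572, 0.0, 1.015]
force: [0.8, -0.9, -1.3]
width: 85.3
[ 0.49  0.26 -0.72  1.95  0.2   1.01  0.69]
t 1.8 xyz [78.1, 0.6, 49.2] aw [0.001, -0.404, -0.0] | tcp [430.7, 7.7, 330.7]
t 1.8 xyz [159.0, 131.7, 37.4] aw [-0.601, -0.391, -0.124] | tcp [430.7, 7.7, 330.7]
```

```bash
python3 -m jog '[{"x":30,"y":0,"z":7,"ax":-0.11,"ay":-0.08,"az":-0.02,"grip":85},{"x":62,"y":10,"z":15,"ax":-0.22,"ay":-0.16,"az":-0.05,"grip":85},{"x":95,"y":40,"z":22,"ax":-0.33,"ay":-0.23,"az":-0.07,"grip":85},{"x":128,"y":75,"z":30,"ax":-0.45,"ay":-0.31,"az":-0.1,"grip":85},{"x":159,"y":110,"z":37,"ax":-0.58,"ay":-0.39,"az":-0.12,"grip":85}]'; python3 - <<'E'
from h import *
from cell import *
s=read_state();p=np.load("lamp.npy");print(s["qpos"].round(2))
delta(s,pinpt(p,188),grasp_rot(p,D35,1))
d=get_image("wrist");cv2.imwrite("pics/w1.png",d["color"][:,:,::-1]);np.save("w1.npy",np.array(cam(d),dtype=object),allow_pickle=True)
print(proj(cam(d),[pinpt(p,z) for z in (75,127)]).round(0).tolist())
E
```

```text
clock: 2.3
eef_pos: [475.3, 113.3, 262.2]
tool_rot: [-2.022, -0.005, 1.296]
force: [1.1, -2.2, 0.8]
width: 85.1
[-0.06  0.29 -0.56  2.25  1.04  0.57 -0.16]
t 2.3 xyz [50.3, 74.3, 30.0] aw [-0.159, -0.109, -0.058] | tcp [475.3, 113.3, 262.2]
[[309.0, 162.0], [316.0, 163.0]]
```

View pics/w1.png

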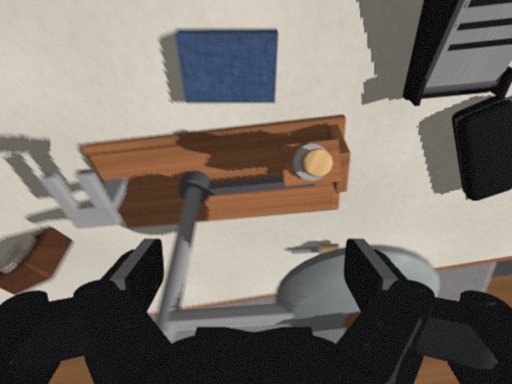

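```bash
python3 - <<'E'
import cv2
from h import *
c=tuple(np.load("w1.npy",allow_pickle=True));p=np.load("lamp.npy")
im=cv2.imread("pics/w1.png");k=4
z=cv2.resize(im[100:240,0:200],None,fx=k,fy=k,interpolation=cv2.INTER_CUBIC)
for q in proj(c,lamp2w(p,[(-87,-98.5,100),(-87,-121.5,100),(-39,-98.5,100),(-39,-121.5,100),(-70,-140,20),(90,-140,20)])):
    cv2.circle(z,(int(q[0]*k),int((q[1]-100)*k)),3,(0,255,0),-1)
cv2.imwrite("pics/w1c.png",z)
E
```

```text
(no output)
```

View pics/w1c.png

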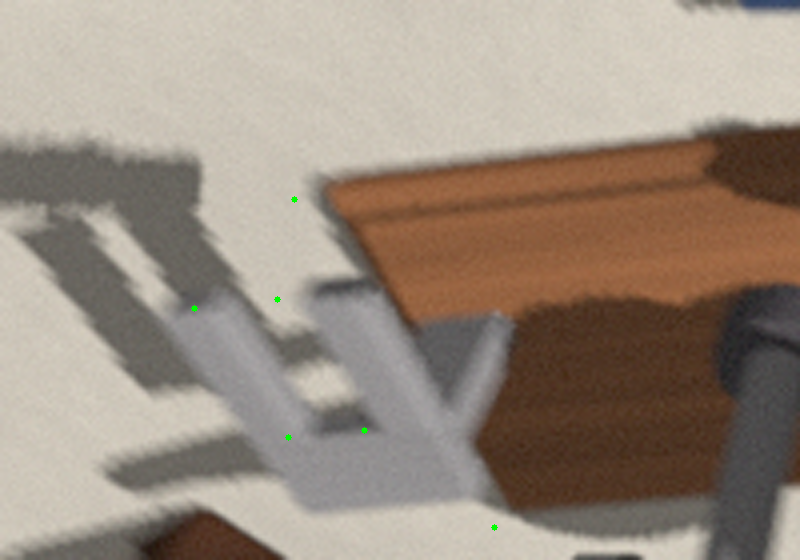

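```bash
python3 -m jog '[{"x":13,"y":15,"z":8,"ax":-0.05,"ay":-0.04,"az":-0.02,"grip":85},{"x":26,"y":33,"z":16,"ax":-0.1,"ay":-0.07,"az":-0.04,"grip":85},{"x":40,"y":52,"z":23,"ax":-0.13,"ay":-0.09,"az":-0.05,"grip":85},{"x":50,"y":70,"z":30,"ax":-0.16,"ay":-0.11,"az":-0.06,"grip":85},{"x":50,"y":74,"z":30,"ax":-0.16,"ay":-0.11,"az":-0.06,"grip":85}]'; cat > look.py <<'E'
import sys
from h import *
from cell import *
p=np.load("lamp.npy")
def wpic(name,pts=None,cam_="wrist"):
    d=get_image(cam_);im=d["color"][:,:,::-1].copy()
    if pts is not None:
        for q in proj(cam(d),pts): cv2.circle(im,(int(round(q[0])),int(round(q[1]))),2,(0,255,0),-1)
    cv2.imwrite(f"pics/{name}.png",im);return d
E
python3 - <<'E'
from look import *
s=read_state();print(s["qpos"].round(2))
delta(s,pinpt(p,188),grasp_rot(p,D35,1))
d=wpic("w2",[pinpt(p,75),pinpt(p,127)]);print(proj(cam(d),[pinpt(p,75),pinpt(p,127)]))
s=read_state();delta(s,pinpt(p,99),grasp_rot(p,D35,1))
E
```

```text
clock: 2.85
eef_pos: [493.4, 159.4, 181.0]
tool_rot: [-2.176, 0.002, 1.421]
force: [0.1, -0.7, 0.0]
width: 85.0
[-0.29  0.52 -0.48  2.4   1.83  0.68 -0.98]
t 2.85 xyz [1.3, -0.9, -1.4] aw [-0.006, 0.002, -0.001] | tcp [493.4, 159.4, 181.0]
[[255.64447987 195.21255092]
 [256.09765472 216.49479983]]
t 2.9 xyz [2.9, 88.2, -0.8] aw [-0.005, -0.0, -0.003] | tcp [494.0, 158.1, 181.7]
```

View pics/w2.png

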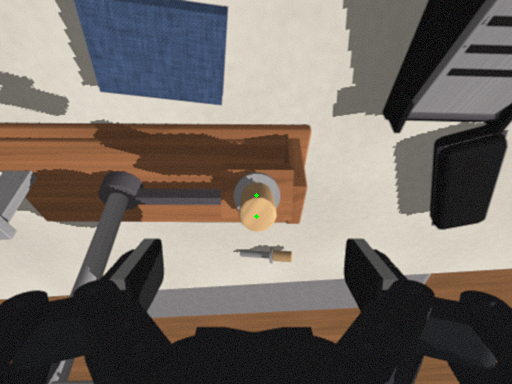

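```bash
python3 -m jog '[{"x":2,"y":30,"z":0,"ax":0,"ay":0,"az":0,"grip":85},{"x":2,"y":55,"z":0,"ax":0,"ay":0,"az":0,"grip":85},{"x":2,"y":75,"z":0,"ax":0,"ay":0,"az":0,"grip":85},{"x":2,"y":86,"z":0,"ax":0,"ay":0,"az":0,"grip":70},{"x":2,"y":88,"z":0,"ax":0,"ay":0,"az":0,"grip":50}]';python3 - <<'E'
from look import *
s=read_state();print(s["qpos"].round(2))
delta(s,pinpt(p,99),grasp_rot(p,D35,1))
d=wpic("w3",[pinpt(p,75),pinpt(p,127)])
E
```

```text
clock: 3.4
eef_pos: [545.5, 151.5, 111.3]
tool_rot: [-2.181, 0.0, 1.414]
force: [-0.1, -0.2, 0.4]
width: 58.6
[-0.23  0.72 -0.46  2.34  2.06  0.77 -1.11]
t 3.4 xyz [1.4, 0.8, 1.8] aw [-0.001, -0.004, -0.003] | tcp [545.5, 151.5, 111.3]
```

View pics/w3.png

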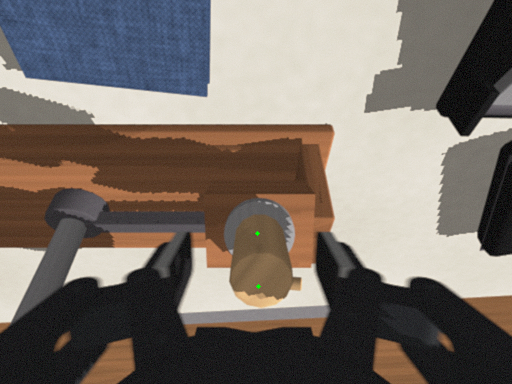

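```bash
python3 -m jog '[{"x":2,"y":0,"z":1,"ax":0,"ay":0,"az":0,"grip":30},{"x":2,"y":0,"z":1,"ax":0,"ay":0,"az":0,"grip":10},{"x":2,"y":0,"z":1,"ax":0,"ay":0,"az":0,"grip":10},{"x":2,"y":0,"z":1,"ax":0,"ay":0,"az":0,"grip":10}]'; python3 - <<'E'
from look import *
s=read_state()
delta(s,pinpt(p,99),grasp_rot(p,D35,1));print(s["torque"])
E
```

```text
clock: 3.85
eef_pos: [543.7, 155.5, 111.6]
tool_rot: [-2.182, -0.001, 1.419]
force: [-4.3, -0.6, 7.2]
width: 24.6
t 3.85 xyz [-2.4, 2.4, 0.0] aw [0.0, -0.001, 0.0] | tcp [543.7, 155.5, 111.6]
[-0.20096786  0.46055032 -0.21571799]
```

```bash
python3 -m jog '[{"x":0,"y":-10,"z":0,"ax":0,"ay":0,"az":0,"grip":10},{"x":0,"y":-28,"z":0,"ax":0,"ay":0,"az":0,"grip":10},{"x":0,"y":-48,"z":0,"ax":0,"ay":0,"az":0,"grip":10},{"x":0,"y":-68,"z":0,"ax":0,"ay":0,"az":0,"grip":10},{"x":0,"y":-86,"z":0,"ax":0,"ay":0,"az":0,"grip":10}]'; python3 - <<'E'
from look import *
s=read_state();print(s["qpos"].round(2))
delta(s,pinpt(p,99),grasp_rot(p,D35,1));d=wpic("w4")
s=read_state();print(s["force"]);delta(s,pinpt(p,99),grasp_rot(p,D35,1))
E
```

```text
clock: 4.35
eef_pos: [493.9, 163.4, 182.0]
tool_rot: [-2.18, -0.001, 1.419]
force: [0.4, 0.6, -2.0]
width: 24.6
[-0.31  0.52 -0.47  2.39  1.83  0.69 -0.99]
t 4.35 xyz [-2.8, 88.9, -1.1] aw [-0.002, -0.001, 0.001] | tcp [493.9, 163.4, 182.0]
[-0.89618738  0.07579762  1.09019451]
t 4.4 xyz [-3.7, 90.9, -0.8] aw [-0.001, 0.0, 0.003] | tcp [493.0, 164.3, 183.7]
```

View pics/w4.png

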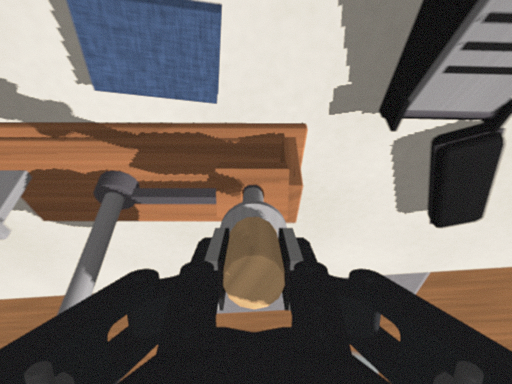

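```bash
python3 - <<'E'
from look import *
s=read_state()
delta(s,[470,100,195],grasp_rot(p,0,1));
delta(s,lamp2w(p,(-130,-110,175))[0],grasp_rot(p,0,1))
print(lamp2w(p,(-130,-110,175))[0])
E
```

```text
t 4.4 xyz [-67.0, -17.0, 4.3] aw [0.61, 0.001, 0.003] | tcp [493.0, 164.3, 183.7]
t 4.4 xyz [-263.4, 6.6, 4.6] aw [0.61, 0.001, 0.003] | tcp [493.0, 164.3, 183.7]
[453.90803346 -96.1912878  175.        ]
```

```bash
python3 -m jog '[{"x":0,"y":-8,"z":3,"ax":0.1,"ay":0,"az":0,"grip":10},{"x":-8,"y":-16,"z":6,"ax":0.23,"ay":0,"az":0,"grip":10},{"x":-30,"y":-17,"z":6,"ax":0.36,"ay":0,"az":0,"grip":10},{"x":-60,"y":-17,"z":5,"ax":0.49,"ay":0,"az":0,"grip":10},{"x":-95,"y":-17,"z":5,"ax":0.61,"ay":0,"az":0,"grip":10}]'; python3 - <<'E'
from look import *
s=read_state();print(s["qpos"].round(2),s["width"])
delta(s,lamp2w(p,(-130,-110,175))[0],grasp_rot(p,0,1))
E
```

```text
clock: 4.9
eef_pos: [473.5, 99.3, 188.6]
tool_rot: [-1.839, 0.043, 1.407]
force: [0.3, -1.4, -1.1]
width: 24.6
[ 0.01  0.45 -0.54  2.22  0.94  0.52  0.12] 24.566960726249462
t 4.9 xyz [-195.3, 24.4, -6.3] aw [0.268, -0.007, -0.044] | tcp [473.5, 99.3, 188.6]
```

```bash
python3 -m jog '[{"x":-40,"y":5,"z":-1,"ax":0.07,"ay":0,"az":-0.01,"grip":10},{"x":-80,"y":10,"z":-2,"ax":0.13,"ay":0,"az":-0.02,"grip":10},{"x":-120,"y":15,"z":-4,"ax":0.2,"ay":0,"az":-0.03,"grip":10},{"x":-160,"y":20,"z":-5,"ax":0.26,"ay":0,"az":-0.04,"grip":10},{"x":-190,"y":24,"z":-6,"ax":0.26,"ay":0,"az":-0.04,"grip":10}]'; python3 - <<'E'
from look import *
s=read_state();print(s["qpos"].round(2),s["width"])
delta(s,lamp2w(p,(-130,-110,175))[0],grasp_rot(p,0,1))
d=wpic("w5",lamp2w(p,[(-87,-98.5,100),(-87,-121.5,100),(-39,-98.5,100),(-39,-121.5,100),(-70,-140,20)]))
wpic("t5",None,"top");wpic("s5",None,"side")
E
```

```text
clock: 5.4
eef_pos: [454.5, -95.6, 174.4]
tool_rot: [-1.58, 0.004, 1.404]
force: [-0.4, -0.3, -3.1]
width: 24.8
[ 0.66  0.57 -0.75  2.08  0.6   0.71  0.92] 24.758737034892526
t 5.4 xyz [-0.7, -0.6, 0.5] aw [0.009, -0.016, -0.004] | tcp [454.5, -95.6, 174.4]
```

View pics/w5.png

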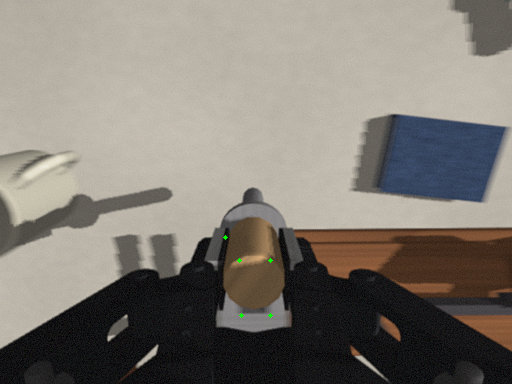

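View pics/s5.png

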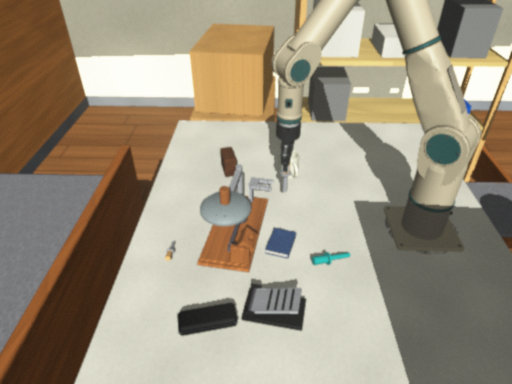

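```bash
python3 - <<'E'
from h import *
c=tuple(np.load("w1.npy",allow_pickle=True));p=np.load("lamp.npy")
L=[(-87,-98.5,100),(-87,-121.5,100),(-39,-98.5,100),(-39,-121.5,100),(-70,-140,10),(-70,205,10),(-93.8,150,132.6)]
O=np.array([(77,173.7),(57,175),(95.5,208),(76.2,208),(81.7,145.7),(345,116),(318,161.)])
print((proj(c,lamp2w(p,L))-O).round(1).tolist())
def pr(k,P):
    q=proj(c,P);o=np.array([c[1],c[2]]);d=(q-o)/c[0];r2=(d**2).sum(1,keepdims=True);return o+d*(1+k*r2)*c[0]
for fixk in (0,1):
    f=lambda v:(pr(v[3]*fixk,lamp2w(v[:3]*[1,1,.01],L))-O).ravel()
    r=least_squares(f,[*(p*[1,1,100]),0]);print(r.x,r.fun.round(1))
f=lambda v:(pr(v[0],lamp2w(p,L))-O).ravel()
r=least_squares(f,[0]);print(r.x,r.fun.round(1))
# book corners check
bk=np.array([[516,123,18],[489,25,18],[419,46,18],[448,145,18.]]);print(pr(0,bk).round(),pr(r.x[0],bk).round())
E
```

```text
[[-7.6, 1.1], [-8.4, 2.0], [-4.3, -0.4], [-4.1, 1.5], [-4.8, -0.1], [-0.2, -0.8], [-2.5, 2.5]]
[600.1670478   -2.08324964 -14.86524221   0.        ] [-2.9  1.2 -3.7  2.1  0.1 -0.3  0.3  1.5 -0.9 -0.1  3.9 -1.4  3.1  1.9]
[ 5.97804272e+02 -4.99208211e+00 -1.53686287e+01 -7.62495307e-02] [-1.5  0.1 -0.6  1.1  0.1 -1.9  1.6 -0.2  0.8 -0.2  0.5 -0.8 -0.3  1.3]
[-0.08435848] [-1.9  1.6 -0.6  2.6 -0.4 -0.7  1.4  0.9  0.6  1.2 -1.3  0.1 -2.7  2.6]
[[270. 102.]
 [182. 103.]
 [172.  34.]
 [276.  35.]] [[270. 103.]
 [183. 104.]
 [175.  38.]
 [275.  39.]]
```

```bash
sed -i '/^# ground/,$d' fit.py; cat >> fit.py <<'E'
cw=tuple(np.load("w1.npy",allow_pickle=True))
L=[(-87,-98.5,100),(-87,-121.5,100),(-39,-98.5,100),(-39,-121.5,100),(-70,-140,10),(-70,205,10),(-93.8,150,132.6)]
O=[(77,173.7),(57,175),(95.5,208),(76.2,208),(81.7,145.7),(345,116),(318,161.)]
def pr(c,k,P):
    q=proj(c,P);o=np.array([c[1],c[2]]);d=(q-o)/c[0];r2=(d**2).sum(1,keepdims=True);return o+d*(1+k*r2)*c[0]
sets=[(ct,top,1.),(cs,side,1.),(cw,list(zip(L,O)),1.)]
def f(v):
    out=[]
    for i,(c,l,w) in enumerate(sets):
        # camera offset nuisance (pixels)
        off=v[6+2*i:8+2*i]
        out.append((w*(pr(c,v[3+i],lamp2w(v[:3]*[1,1,.01],[a for a,_ in l]))+off-np.array([b for _,b in l]))).ravel())
    return np.r_[np.concatenate(out),v[3:6]/.05*.5,v[6:]/1.0]
r=least_squares(f,[*(p*[1,1,100]),0,0,0]+[0]*6,loss="soft_l1");print(r.x.round(3));print(r.fun[:-9].reshape(-1,2).round(1).tolist())
J=r.jac;print("sd",np.sqrt(np.diag(np.linalg.inv(J.T@J)))[:3])
np.save("lamp2.npy",r.x[:3]*[1,1,.01])
E
python3 fit.py; python3 - <<'E'
from h import *
for n in ("lamp","lamp2"):
  p=np.load(n+".npy");print(lamp2w(p,(-50,-110,100)),pinpt(p,96.6))
E
```

```text
[ 5.98986605e+02 -7.01613465e+00 -1.51121905e-01]
[[-0.5, 1.3], [0.2, 1.1], [0.9, -0.9], [-0.7, 1.2], [-1.2, 1.2], [0.0, 0.4], [-1.4, 0.3], [-0.9, 0.4], [0.1, -0.4], [-2.6, -1.8], [-0.6, -1.8], [-0.1, -2.3], [-1.2, 0.1], [-1.1, -0.1], [-0.2, -3.4]]
[ 5.97903e+02 -5.01500e+00 -1.53900e+01 -2.00000e-02  1.30000e-02
 -7.70000e-02  1.06300e+00 -9.83000e-01  4.01000e-01  4.43000e-01
 -9.80000e-02  6.00000e-03]
[[-0.3, 0.6], [0.4, 0.4], [1.3, -1.4], [-0.5, 0.7], [-1.0, 0.8], [0.2, -0.1], [-1.0, -0.5], [-0.4, 1.3], [0.7, 0.6], [-2.1, -0.9], [-0.1, -0.7], [0.7, -1.4], [-0.5, 0.9], [-0.3, 0.8], [0.6, -2.6], [-1.5, 0.2], [-0.5, 1.1], [0.0, -1.9], [1.6, -0.2], [0.8, -0.1], [0.3, -0.7], [-0.4, 1.5]]
sd [1.40928185 1.2040484  0.41367428]
[[ 532.99625749 -108.23507542  100.        ]] [546.05007979 152.77448435 107.69368416]
[[ 531.63248464 -106.05090602  100.        ]] [545.41012565 154.92144726 107.69368416]
```

View pics/t5.png

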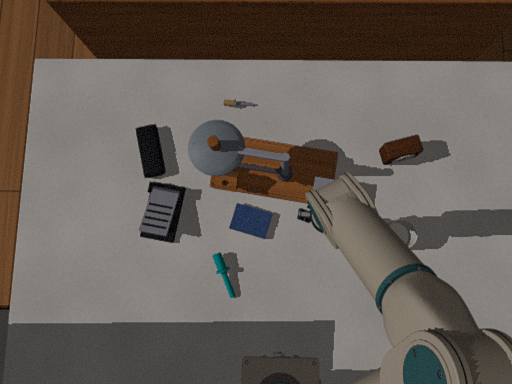

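```bash
cp lamp2.npy lamp.npy; python3 - <<'E'
from look import *
s=read_state()
delta(s,lamp2w(p,(-115,-110,131))[0],grasp_rot(p,0,1))
E
```

```text
t 5.65 xyz [-2.5, 44.1, -13.7] aw [0.01, -0.007, -0.004] | tcp [453.9, -91.2, 175.0]
```

```bash
python3 -m jog '[{"x":-2,"y":22,"z":-7,"ax":0.01,"ay":-0.01,"az":0,"grip":10},{"x":-2,"y":44,"z":-14,"ax":0.01,"ay":-0.01,"az":0,"grip":10},{"x":-2,"y":44,"z":-14,"ax":0.01,"ay":-0.01,"az":0,"grip":10},{"x":-2,"y":44,"z":-14,"ax":0.01,"ay":-0.01,"az":0,"grip":10}]'; python3 - <<'E'
from look import *
for i in range(3):
  s=read_state()
  delta(s,lamp2w(p,(-115,-110,131))[0],grasp_rot(p,0,1))
  wpic(f"t6",None,"top");wpic("s6",None,"side")
t=cv2.imread("pics/t6.png");q=cv2.imread("pics/s6.png")
a=cv2.resize(t[160:230,270:370],(800,560),interpolation=cv2.INTER_CUBIC);cv2.imwrite("pics/t6c.png",a)
a=cv2.resize(q[160:230,230:330],(800,560),interpolation=cv2.INTER_CUBIC);cv2.imwrite("pics/s6c.png",a)
E
```

```text
clock: 6.05
eef_pos: [467.9, -94.7, 131.4]
tool_rot: [-1.57, 0.004, 1.422]
force: [-0.8, -0.5, -1.7]
width: 25.0
t 6.05 xyz [-1.4, 0.5, 0.3] aw [-0.0, 0.005, -0.004] | tcp [467.9, -94.7, 131.4]
t 6.15 xyz [-0.8, 1.1, 0.8] aw [0.001, 0.004, -0.004] | tcp [468.3, -95.4, 132.1]
t 6.25 xyz [-0.1, 1.1, 0.9] aw [0.002, 0.003, -0.005] | tcp [468.3, -96.1, 132.1]
```

View pics/t6c.png

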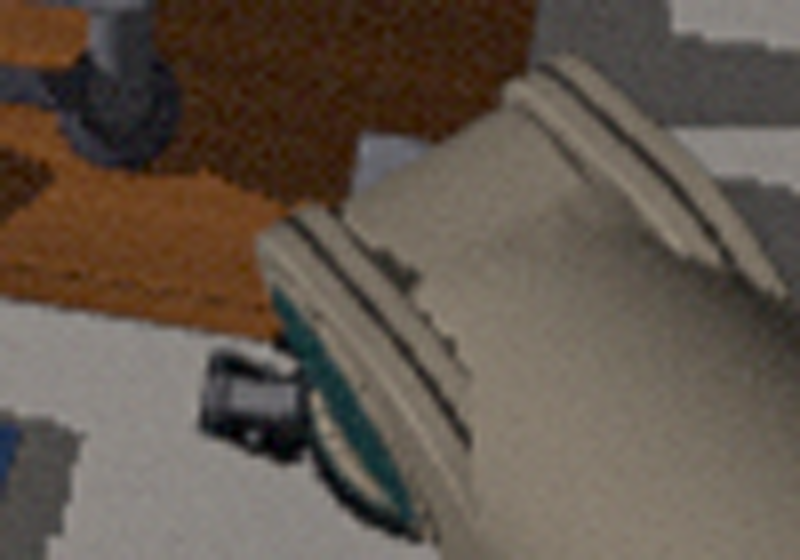

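View pics/s6c.png

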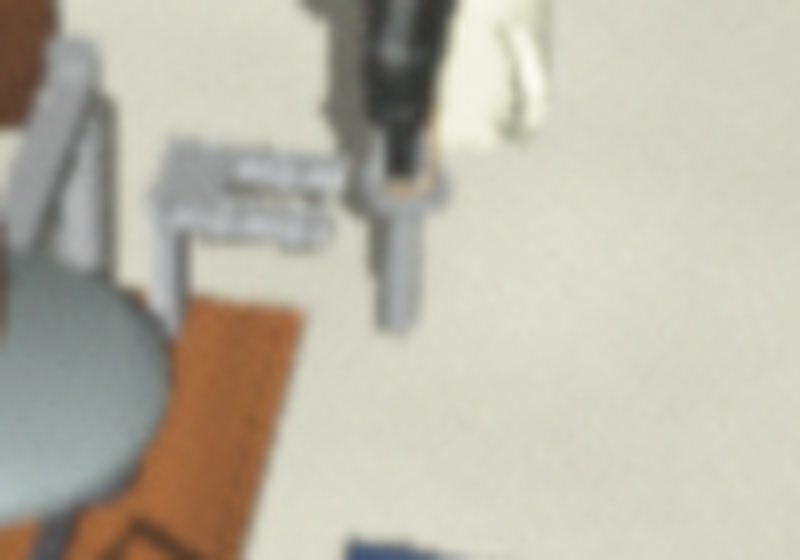

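```bash
python3 - <<'E'
from look import *
d=get_image("side");c=cam(d);im=d["color"][:,:,::-1]
x0,y0,w,h,k=240,165,70,52,11
a=cv2.resize(im[y0:y0+h,x0:x0+w],None,fx=k,fy=k,interpolation=cv2.INTER_CUBIC)
s=read_state();tcp=s["eef_pos"];R0=R.from_euler('xyz',s["tool_rot"])
def poly(P,col,close=True):
    q=((proj(c,P)+[.4+.5,.44+.5]-[x0,y0])*k).astype(int);cv2.polylines(a,[q],close,col,1)
def circ(r,off):
    t=np.linspace(0,2*np.pi,40);loc=np.c_[r*np.cos(t),0*t+off,r*np.sin(t)];return tcp+R0.apply(loc)
print(tcp, lamp2w(p,(-115,-110,131)))
poly(circ(19,21.6),(0,255,0));poly(circ(19,15.6),(0,255,0));poly(circ(8,96.6),(0,255,255));poly(circ(8,21.6),(0,255,255))
poly(lamp2w(p,[(-87,-98.5,100),(-39,-98.5,100),(-39,-121.5,100),(-87,-121.5,100)]),(0,0,255),False)
poly(lamp2w(p,[(-87,-92,100),(-30,-92,100),(-30,-128,100),(-87,-128,100)]),(255,0,0),False)
poly(lamp2w(p,[(-115,-110,100),(-39,-110,100)]),(255,0,255),False)
cv2.imwrite("pics/s7.png",a)
E
```

```text
[468.15860663 -96.56220011 131.72208486] [[467.4006885  -96.08715349 131.        ]]
```

View pics/s7.png

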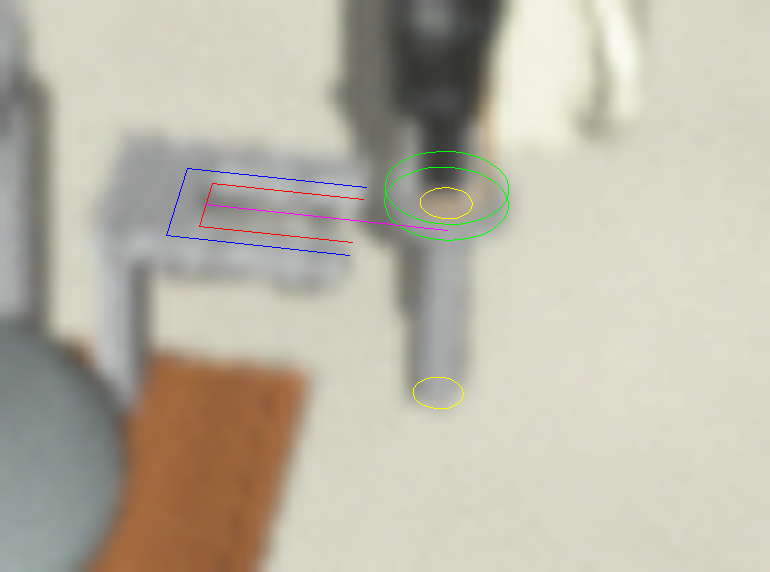

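```bash
python3 -m jog '[{"x":0,"y":-45,"z":0,"ax":0,"ay":0,"az":0,"grip":10},{"x":0,"y":-90,"z":-20,"ax":0,"ay":0,"az":0,"grip":10},{"x":0,"y":-105,"z":-60,"ax":0,"ay":0,"az":0,"grip":10},{"x":0,"y":-105,"z":-100,"ax":0,"ay":0,"az":0,"grip":10},{"x":0,"y":-105,"z":-120,"ax":0,"ay":0,"az":0,"grip":10}]'; python3 -m jog '[{"x":0,"y":0,"z":0,"ax":0,"ay":0,"az":0,"grip":10},{"x":0,"y":0,"z":0,"ax":0,"ay":0,"az":0,"grip":10}]'; python3 - <<'E'
from look import *
s=read_state();print(s["eef_pos"])
d=wpic("w8");s2=read_state();print(s2["eef_pos"])
np.save("w8.npy",np.array(cam(d),dtype=object),allow_pickle=True)
L=[(-87,-98.5,100),(-39,-98.5,100),(-39,-121.5,100),(-87,-121.5,100)]
c=cam(d);k=-.077
q=proj(c,lamp2w(p,L));o=np.array([c[1],c[2]]);e=(q-o)/c[0];q=o+e*(1+k*(e**2).sum(1,keepdims=True))*c[0]
print(q.round(1).tolist())
im=d["color"][:,:,::-1];u,v=q.mean(0).astype(int);x0,y0=max(u-70,0),max(v-50,0);a=cv2.resize(im[y0:y0+100,x0:x0+140],None,fx=5.5,fy=5.5,interpolation=cv2.INTER_CUBIC)
cv2.polylines(a,[((q+.5-[x0,y0])*5.5).astype(int)],False,(0,0,255),1);cv2.imwrite("pics/w8c.png",a);print(x0,y0)
E
```

```text
clock: 6.9
eef_pos: [589.9, -115.3, 237.3]
tool_rot: [-1.575, 0.004, 1.417]
force: [-0.3, 0.2, -2.3]
width: 24.6
clock: 7.1
eef_pos: [586.0, -114.0, 235.7]
tool_rot: [-1.569, 0.004, 1.419]
force: [0.4, 0.3, -1.4]
width: 24.6
[ 585.95189102 -113.99447132  235.70979188]
[ 585.52417884 -113.94100174  235.79936797]
[[268.0, 78.6], [267.3, 136.6], [240.7, 136.6], [240.3, 78.6]]
184 57
```

View pics/w8.png

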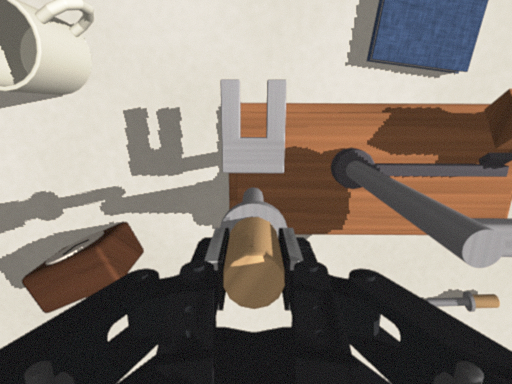

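View pics/w8c.png

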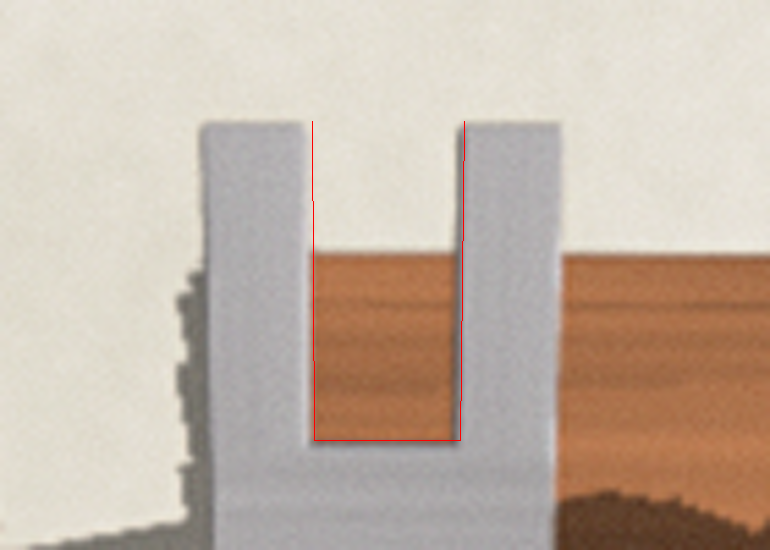

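```bash
python3 - <<'E'
from look import *
s=read_state()
delta(s,lamp2w(p,(-55,-110.3,206))[0],grasp_rot(p,0,1))
E
```

```text
t 7.15 xyz [-0.5, 29.9, 59.4] aw [-0.002, 0.002, -0.005] | tcp [585.5, -113.9, 235.8]
```

```bash
python3 -m jog '[{"x":0,"y":10,"z":30,"ax":0,"ay":0,"az":0,"grip":10},{"x":0,"y":28,"z":59,"ax":0,"ay":0,"az":-0.01,"grip":10},{"x":0,"y":28,"z":59,"ax":0,"ay":0,"az":-0.01,"grip":10},{"x":0,"y":28,"z":59,"ax":0,"ay":0,"az":-0.01,"grip":10},{"x":0,"y":28,"z":59,"ax":0,"ay":0,"az":-0.01,"grip":10}]'; python3 - <<'E'
from look import *
s=read_state()
delta(s,lamp2w(p,(-55,-110.3,206))[0],grasp_rot(p,0,1))
d=wpic("w9");s=read_state();delta(s,lamp2w(p,(-55,-110.3,206))[0],grasp_rot(p,0,1));print(s["qpos"].round(2))
E
```

```text
clock: 7.65
eef_pos: [529.2, -105.5, 208.9]
tool_rot: [-1.573, -0.006, 1.418]
force: [0.2, 0.9, -2.0]
width: 24.5
t 7.65 xyz [-0.5, 2.9, 2.5] aw [0.002, 0.001, 0.006] | tcp [529.2, -105.5, 208.9]
t 7.7 xyz [-0.6, 2.9, 2.7] aw [0.002, 0.001, 0.006] | tcp [529.4, -105.4, 208.9]
[ 0.66  0.62 -0.79  1.85  0.55  0.9   1.03]
```

View pics/w9.png

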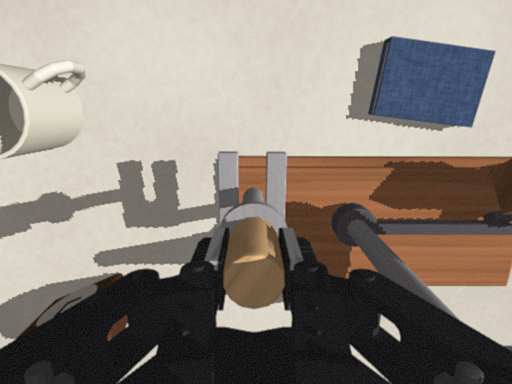

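```bash
python3 -m jog '[{"x":-1,"y":20,"z":2,"ax":0,"ay":0,"az":0,"grip":10},{"x":-1,"y":40,"z":2,"ax":0,"ay":0,"az":0,"grip":10},{"x":-1,"y":60,"z":2,"ax":0,"ay":0,"az":0,"grip":10},{"x":-1,"y":76,"z":2,"ax":0,"ay":0,"az":0,"grip":10},{"x":-1,"y":80,"z":2,"ax":0,"ay":0,"az":0,"grip":10}]'; python3 - <<'E'
from look import *
for i in range(2):
  s=read_state();delta(s,lamp2w(p,(-55,-110.3,121.6))[0],grasp_rot(p,0,1));print(s["force"])
  d=wpic("s10",None,"side")
im=cv2.imread("pics/s10.png");cv2.imwrite("pics/s10c.png",cv2.resize(im[160:225,220:310],None,fx=8,fy=8,interpolation=cv2.INTER_CUBIC))
E
```

```text
clock: 8.2
eef_pos: [526.2, -105.6, 127.2]
tool_rot: [-1.569, -0.005, 1.418]
force: [-6.7, -0.5, 23.5]
width: 24.6
t 8.2 xyz [0.1, 5.6, -0.5] aw [-0.002, 0.002, 0.005] | tcp [526.2, -105.6, 127.2]
[-6.72075994 -0.49100888 23.51168871]
t 8.25 xyz [-0.1, 6.2, -0.3] aw [-0.001, 0.002, 0.005] | tcp [526.4, -105.5, 127.8]
[ 0.39007381 -0.42170352 -3.08357586]
```

View pics/s10c.png

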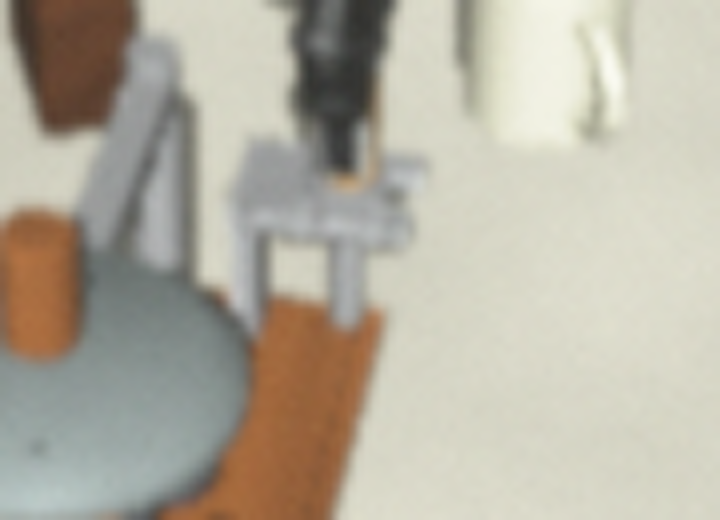

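```bash
python3 -m jog '[{"x":0,"y":2,"z":0,"ax":0,"ay":0,"az":0,"grip":10},{"x":0,"y":3,"z":0,"ax":0,"ay":0,"az":0,"grip":10},{"x":0,"y":4,"z":0,"ax":0,"ay":0,"az":0,"grip":10},{"x":0,"y":4,"z":0,"ax":0,"ay":0,"az":0,"grip":10}]'; python3 -m jog '[{"x":0,"y":1,"z":0,"ax":0,"ay":0,"az":0,"grip":10},{"x":0,"y":2,"z":0,"ax":0,"ay":0,"az":0,"grip":10},{"x":0,"y":2,"z":0,"ax":0,"ay":0,"az":0,"grip":10}]'
```

```text
clock: 8.7
eef_pos: [527.7, -105.4, 127.2]
tool_rot: [-1.575, -0.004, 1.418]
force: [-4.4, 0.1, 19.4]
width: 24.7
clock: 9.0
eef_pos: [527.8, -105.4, 127.1]
tool_rot: [-1.575, -0.003, 1.418]
force: [-9.5, -0.1, 36.2]
width: 24.8
```

```bash
python3 - <<'E'
from look import *
d=get_image("side");c=cam(d);im=d["color"][:,:,::-1]
x0,y0,w,h,k=240,165,70,52,11
a=cv2.resize(im[y0:y0+h,x0:x0+w],None,fx=k,fy=k,interpolation=cv2.INTER_CUBIC)
s=read_state();tcp=s["eef_pos"];R0=R.from_euler('xyz',s["tool_rot"])
def poly(P,col,close=True):
    q=((proj(c,P)+[.4+.5,.44+.5]-[x0,y0])*k).astype(int);cv2.polylines(a,[q],close,col,1)
def circ(r,off):
    t=np.linspace(0,2*np.pi,40);loc=np.c_[r*np.cos(t),0*t+off,r*np.sin(t)];return tcp+R0.apply(loc)
poly(circ(8,96.6),(0,255,255));poly(circ(8,102),(0,255,0))
poly(circ(19,15.6),(0,255,255));poly(circ(19,21),(0,255,0))
cv2.imwrite("pics/s11.png",a)
d=wpic("w11");delta(s,lamp2w(p,(-50,-110,121.6))[0],grasp_rot(p,0,1));print(s["force"],s["torque"])
im=cv2.imread("pics/w11.png");cv2.imwrite("pics/w11c.png",cv2.resize(im[140:330,180:330],None,fx=3.1,fy=3.1,interpolation=cv2.INTER_CUBIC))
E
```

```text
t 9.05 xyz [-0.0, 5.5, -3.8] aw [0.005, 0.001, 0.003] | tcp [527.8, -105.4, 127.1]
[-9.4885003   0.45826338 36.15708781] [0.19297986 2.1565601  0.00271548]
```

View pics/s11.png

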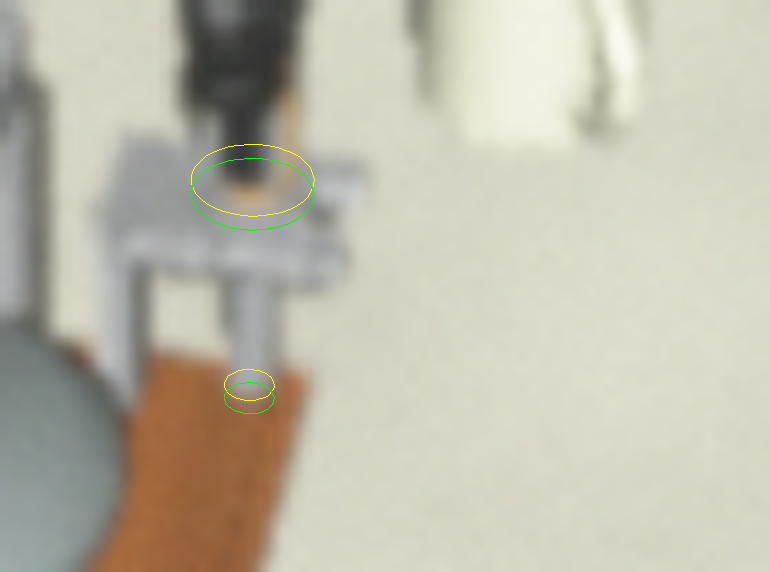

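View pics/w11c.png

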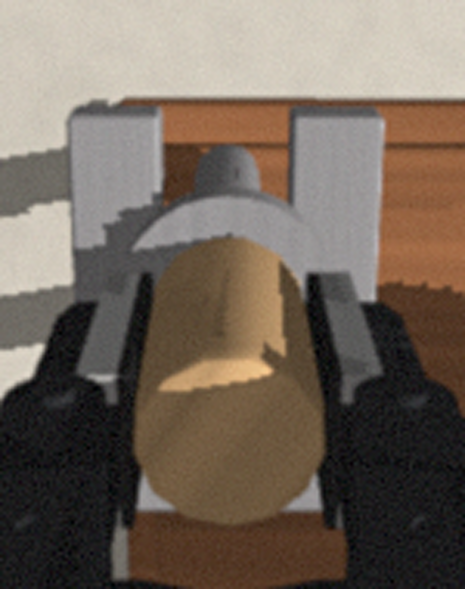

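```bash
python3 - <<'E'
from look import *
d=get_image("wrist");c=cam(d);s=read_state();R0=R.from_euler('xyz',s["tool_rot"])
print(s["clock"],s["force"])
for off in (96.6,102):
  for zo in (-2,0,2):
    P=[s["eef_pos"]+R0.apply(v) for v in [(0,off-81,19+zo),(0,off-75,19+zo),(0,off,8+zo),(19,off-75,zo),(0,off-127,13+zo)]]
    print(off,zo,proj(c,P).round(1).tolist())
q=proj(c,lamp2w(p,[(-87,-98.5,100),(-87,-121.5,100)]));print(q)
E
```

```text
9.15 [-8.67512798 -0.81400832 36.59606361]
96.6 -2 [[254.1, 211.6], [254.1, 207.9], [253.9, 190.5], [289.1, 241.1], [254.3, 268.5]]
96.6 0 [[254.1, 207.9], [254.1, 204.2], [253.9, 188.0], [289.2, 237.7], [254.3, 263.6]]
96.6 2 [[254.1, 204.1], [254.1, 200.6], [253.9, 185.5], [289.3, 234.3], [254.3, 258.6]]
102 -2 [[254.1, 208.2], [254.0, 204.7], [253.8, 188.7], [288.0, 237.0], [254.3, 261.3]]
102 0 [[254.1, 204.6], [254.0, 201.2], [253.8, 186.3], [288.1, 233.7], [254.3, 256.6]]
102 2 [[254.1, 200.9], [254.0, 197.6], [253.8, 183.8], [288.2, 230.4], [254.3, 251.8]]
[[275.65420319 175.4296509 ]
 [232.15317634 175.39879287]]
```

```bash
python3 -m jog '[{"x":0,"y":-3,"z":1,"ax":0,"ay":0,"az":0,"grip":10},{"x":0,"y":-5,"z":1,"ax":0,"ay":0,"az":0,"grip":10},{"x":0,"y":-5,"z":1,"ax":0,"ay":0,"az":0,"grip":10}]'
```

```text
clock: 9.45
eef_pos: [525.8, -105.6, 127.5]
tool_rot: [-1.572, -0.006, 1.418]
force: [-0.3, -0.4, -2.1]
width: 25.1
```

```bash
python3 -m jog '[{"x":0,"y":0.5,"z":0,"ax":0,"ay":0,"az":0,"grip":30},{"x":0,"y":0.5,"z":0,"ax":0,"ay":0,"az":0,"grip":36},{"x":0,"y":0.5,"z":0,"ax":0,"ay":0,"az":0,"grip":60},{"x":0,"y":0.5,"z":0,"ax":0,"ay":0,"az":0,"grip":85},{"x":0,"y":0.5,"z":0,"ax":0,"ay":0,"az":0,"grip":85}]'; python3 - <<'E'
from look import *
d=wpic("w12");d=wpic("s12",None,"side")
im=cv2.imread("pics/s12.png");a=cv2.resize(im[165:217,240:310],None,fx=8,fy=8,interpolation=cv2.INTER_CUBIC);cv2.imwrite("pics/s12c.png",a)
E
```

```text
clock: 9.95
eef_pos: [525.4, -105.5, 126.5]
tool_rot: [-1.571, -0.006, 1.419]
force: [-0.3, -0.2, 0.9]
width: 77.4
```

View pics/w12.png

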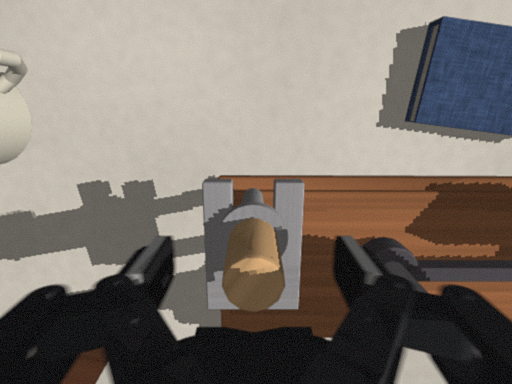

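View pics/s12c.png

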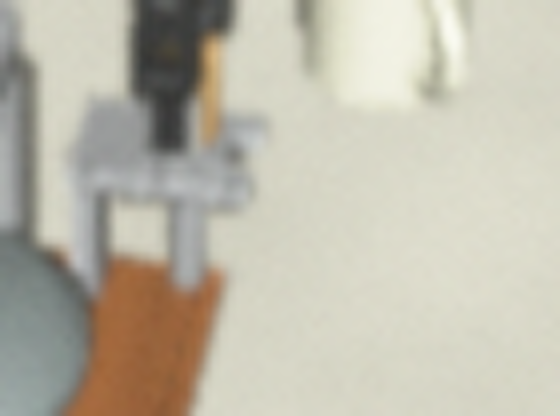

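```bash
python3 -m jog '[{"x":0,"y":-30,"z":0,"ax":0,"ay":0,"az":0,"grip":85},{"x":0,"y":-75,"z":0,"ax":0,"ay":0,"az":0,"grip":85},{"x":0,"y":-120,"z":0,"ax":0,"ay":0,"az":0,"grip":85},{"x":0,"y":-165,"z":0,"ax":0,"ay":0.14,"az":0,"grip":85},{"x":0,"y":-205,"z":0,"ax":0,"ay":0.28,"az":0,"grip":85}]'; python3 - <<'E'
from look import *
d=wpic("w13");d=wpic("s13",None,"side");wpic("t13",None,"top")
im=cv2.imread("pics/s13.png");a=cv2.resize(im[165:217,240:310],None,fx=8,fy=8,interpolation=cv2.INTER_CUBIC);cv2.imwrite("pics/s13c.png",a)
s=read_state();print(s["qpos"].round(2))
k=lamp2w(p,(0,170,330))[0];print(k)
delta(s,k,R.from_euler('xyz',[-np.pi/2,0,.5]))
E
```

```text
clock: 10.55
eef_pos: [525.1, -106.4, 333.9]
tool_rot: [-1.57, -0.006, 1.133]
force: [-0.6, -1.2, -0.2]
width: 84.8
[ 0.69  0.46 -0.81  1.7   0.36  1.14  0.92]
[623.96233873 162.9754831  330.        ]
t 10.7 xyz [285.3, 6.1, 24.4] aw [0.003, 0.639, 0.007] | tcp [526.6, -106.4, 334.4]
```

View pics/s13c.png

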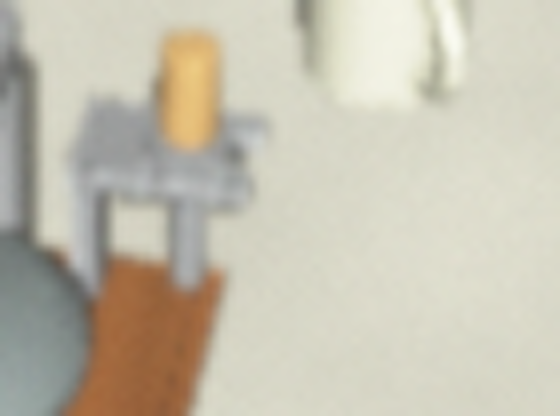

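View pics/w13.png

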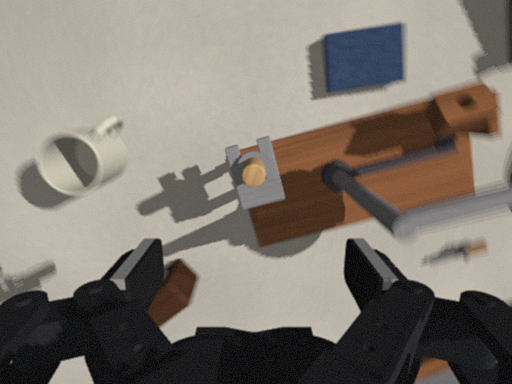

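```bash
python3 -m jog '[{"x":50,"y":0,"z":4,"ax":0,"ay":0.12,"az":0,"grip":85},{"x":100,"y":0,"z":8,"ax":0,"ay":0.25,"az":0,"grip":85},{"x":150,"y":0,"z":12,"ax":0,"ay":0.38,"az":0,"grip":85},{"x":200,"y":0,"z":18,"ax":0,"ay":0.51,"az":0,"grip":85},{"x":245,"y":0,"z":22,"ax":0,"ay":0.64,"az":0,"grip":85}]';python3 - <<'E'
from look import *
s=read_state();print(s["qpos"].round(2))
k=lamp2w(p,(0,170,330))[0]
delta(s,k,R.from_euler('xyz',[-np.pi/2,0,.5]))
d=get_image("side");c=cam(d)
for dz in (0,5): # grip top ellipse
  for X in (-55,-50):
    t=np.linspace(0,6.28,30);P=lamp2w(p,np.c_[X+13*np.cos(t),-110+13*np.sin(t),0*t+152+dz]);q=(proj(c,P)+[.9,.94]-[240,165])*8
    print(dz,X,q.min(0),q.max(0))
d=wpic("w14",[lamp2w(p,(0,170,276))[0]])
E
```

```text
clock: 11.2
eef_pos: [607.4, 127.2, 331.2]
tool_rot: [-1.566, -0.001, 0.495]
force: [1.0, -0.3, 0.3]
width: 84.6
[ 0.11  0.56 -0.61  1.47  0.33  1.21 -0.05]
t 11.2 xyz [31.6, 1.3, 23.6] aw [-0.005, -0.005, 0.001] | tcp [607.4, 127.2, 331.2]
0 -55 [156.33198753  34.98546791] [218.5267366   70.17604508]
0 -50 [144.55155491  33.78286778] [206.7082169   68.93514289]
5 -55 [156.36238285  25.11863221] [218.69811738  60.2342013 ]
5 -50 [144.55525494  23.91870343] [206.85272958  58.99596659]
```

View pics/w14.png

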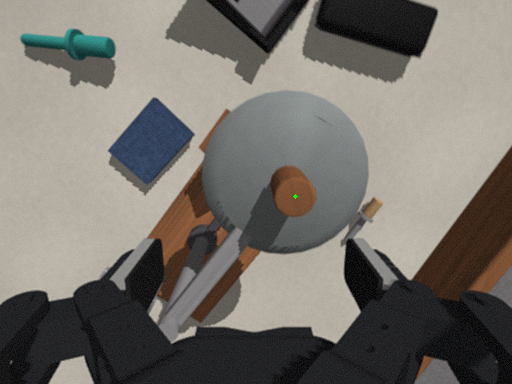

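```bash
python3 -m jog '[{"x":20,"y":0,"z":14,"ax":0,"ay":0,"az":0,"grip":70},{"x":32,"y":10,"z":23,"ax":0,"ay":0,"az":0,"grip":65},{"x":32,"y":40,"z":23,"ax":0,"ay":0,"az":0,"grip":65},{"x":32,"y":62,"z":23,"ax":0,"ay":0,"az":0,"grip":65},{"x":32,"y":68,"z":23,"ax":0,"ay":0,"az":0,"grip":65}]';python3 - <<'E'
from look import *
s=read_state()
k=lamp2w(p,(0,170,262))[0]
delta(s,k,R.from_euler('xyz',[-np.pi/2,0,.5]));print(s["force"])
d=wpic("w15",[lamp2w(p,(0,170,276))[0]])
E
```

```text
clock: 11.8
eef_pos: [622.8, 159.5, 260.7]
tool_rot: [-1.565, 0.004, 0.5]
force: [-0.8, -0.5, -0.8]
width: 64.9
t 11.8 xyz [2.7, -1.2, 2.5] aw [-0.005, -0.0, -0.004] | tcp [622.8, 159.5, 260.7]
[-0.83484546 -0.45038179 -0.81016925]
```

View pics/w15.png

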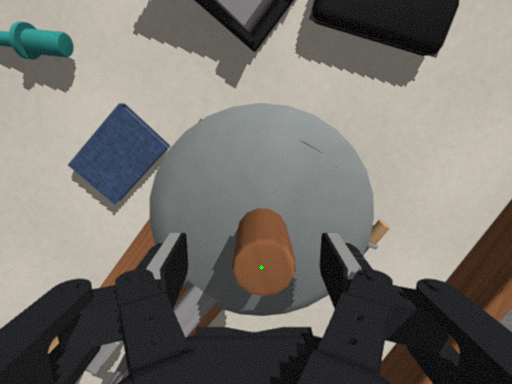

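```bash
python3 -m jog '[{"x":3,"y":0,"z":2,"ax":0,"ay":0,"az":0,"grip":40},{"x":3,"y":0,"z":2,"ax":0,"ay":0,"az":0,"grip":15},{"x":3,"y":0,"z":2,"ax":0,"ay":0,"az":0,"grip":15},{"x":3,"y":0,"z":2,"ax":0,"ay":0,"az":0,"grip":15}]';python3 - <<'E'
from look import *
s=read_state();print(s["qpos"].round(2),s["force"])
tcp=s["eef_pos"];ax=p[:2];r=tcp[:2]-ax;print("radius",np.hypot(*r),"ang",np.arctan2(r[1],r[0])-np.pi/2-p[2])
b=np.array([468,84.4])-ax;print("book r",np.hypot(*b),"q",np.arctan2(b[1],b[0])-np.pi/2-p[2])
R0=R.from_euler('xyz',s["tool_rot"])
for q in np.arange(1,9)*1.12/8:
    c,sn=np.cos(q),np.sin(q);n=np.array([c*r[0]-sn*r[1],sn*r[0]+c*r[1]])+ax
    print(round(q,2),R0.inv().apply(np.r_[n,tcp[2]]-tcp).round(0),(R0.inv()*R.from_rotvec([0,0,q])*R0).as_rotvec().round(2))
E
```

```text
clock: 12.25
eef_pos: [625.4, 163.8, 266.7]
tool_rot: [-1.567, -0.001, 0.499]
force: [-4.8, -1.6, 4.7]
width: 25.6
[ 0.04  0.66 -0.58  1.49  0.38  1.11 -0.12] [-4.84603043 -1.56393534  4.680095  ]
radius 171.02223463568632 ang -0.007671325652370359
book r 157.70216801394594 q 1.1218458869879697
0.14 [-20.   0.  13.] [ 0.   -0.14  0.  ]
0.28 [-41.   0.  24.] [ 0.   -0.28  0.  ]
0.42 [-64.   0.  31.] [ 0.   -0.42  0.  ]
0.56 [-88.   0.  35.] [ 0.   -0.56  0.  ]
0.7 [-112.   -0.   36.] [ 0.  -0.7  0. ]
0.84 [-135.   -0.   33.] [ 0.   -0.84  0.  ]
0.98 [-159.   -0.   27.] [ 0.   -0.98  0.  ]
1.12 [-181.   -0.   18.] [ 0.   -1.12  0.  ]
```

```bash
python3 -m jog '[{"x":-20,"y":0,"z":13,"ax":0,"ay":-0.14,"az":0,"grip":15},{"x":-41,"y":0,"z":24,"ax":0,"ay":-0.28,"az":0,"grip":15},{"x":-64,"y":0,"z":31,"ax":0,"ay":-0.42,"az":0,"grip":15},{"x":-88,"y":0,"z":35,"ax":0,"ay":-0.56,"az":0,"grip":15},{"x":-88,"y":0,"z":35,"ax":0,"ay":-0.56,"az":0,"grip":15}]';cat > arc.py <<'E'
from look import *
import sys
s=read_state();print(s["qpos"].round(2),s["force"],s["torque"])
tcp=s["eef_pos"];ax=p[:2];r=tcp[:2]-ax;q0=np.arctan2(r[1],r[0])-np.pi/2-p[2];print("radius",np.hypot(*r),"ang",q0)
R0=R.from_euler('xyz',s["tool_rot"])
r=r/np.hypot(*r)*170.5
for q in np.linspace(0,1.12-q0,5)[1:]:
    c,sn=np.cos(q),np.sin(q);n=np.array([c*r[0]-sn*r[1],sn*r[0]+c*r[1]])+ax
    print(round(q,2),R0.inv().apply(np.r_[n,tcp[2]]-tcp).round(0),(R0.inv()*R.from_rotvec([0,0,q])*R0).as_rotvec().round(2))
E
python3 arc.py
```

```text
clock: 12.75
eef_pos: [530.9, 151.2, 266.7]
tool_rot: [-1.571, -0.003, 1.061]
force: [-0.6, -1.0, 2.0]
width: 26.0
[ 0.17  0.55 -0.77  1.75  0.44  1.02  0.3 ] [-0.56809908 -0.96872271  1.98856681] [-0.34541588  0.26875969 -0.04198838]
radius 169.9932186497491 ang 0.5591347241084996
0.14 [-20.  -0.  14.] [ 0.   -0.14 -0.  ]
0.28 [-41.  -0.  24.] [ 0.   -0.28 -0.  ]
0.42 [-64.  -0.  31.] [ 0.   -0.42 -0.  ]
0.56 [-87.  -0.  35.] [ 0.   -0.56 -0.  ]
```

```bash
python3 -m jog '[{"x":-20,"y":0,"z":13,"ax":0,"ay":-0.14,"az":0,"grip":15},{"x":-41,"y":0,"z":24,"ax":0,"ay":-0.28,"az":0,"grip":15},{"x":-64,"y":0,"z":31,"ax":0,"ay":-0.42,"az":0,"grip":15},{"x":-88,"y":0,"z":35,"ax":0,"ay":-0.56,"az":0,"grip":15},{"x":-88,"y":0,"z":35,"ax":0,"ay":-0.56,"az":0,"grip":15}]';python3 arc.py; python3 - <<'E'
from look import *
wpic("t16",None,"top");wpic("w16")
E
```

```text
clock: 13.25
eef_pos: [458.7, 91.6, 266.6]
tool_rot: [-1.574, -0.004, 1.617]
force: [-1.9, 0.7, 8.2]
width: 25.8
[ 0.43  0.48 -0.97  1.96  0.49  0.95  0.83] [-1.86355393  0.69530879  8.21636144] [-0.15406245  0.66965468 -0.1695677 ]
radius 169.46884647359565 ang 1.1180250248585515
0.0 [ 1. -0.  1.] [ 0. -0. -0.]
0.0 [ 0. -0.  1.] [ 0. -0. -0.]
0.0 [ 0. -0.  1.] [ 0. -0. -0.]
0.0 [ 0. -0.  1.] [ 0. -0. -0.]
```

View pics/t16.png

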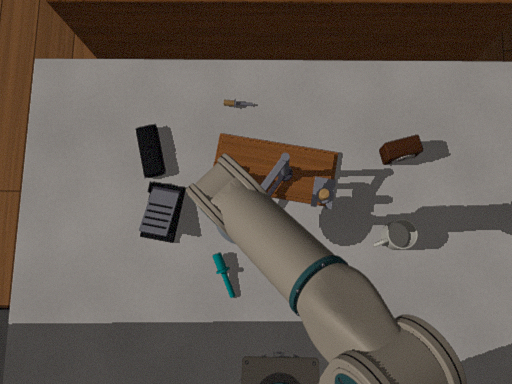

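View pics/w16.png

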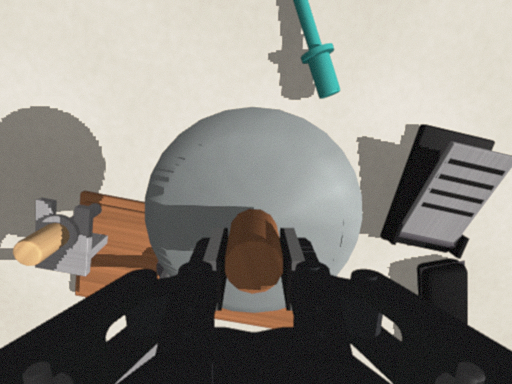

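```bash
python3 -m jog '[{"x":0,"y":0,"z":0,"ax":0,"ay":0,"az":0,"grip":32},{"x":0,"y":0,"z":0,"ax":0,"ay":0,"az":0,"grip":60},{"x":0,"y":0,"z":0,"ax":0,"ay":0,"az":0,"grip":70},{"x":0,"y":-20,"z":0,"ax":0,"ay":0,"az":0,"grip":70},{"x":0,"y":-60,"z":0,"ax":0,"ay":0,"az":0,"grip":70}]';python3 - <<'E'
from look import *
s=read_state();print(s["qpos"].round(2),s["force"])
def ray(c,u,v,z):
    f,cx,cy,M=c;d=M[:3,:3].T@np.array([(u-cx)/f,(v-cy)/f,1]);o=-M[:3,:3].T@M[:3,3];return o+d*(z-o[2])/d[2]
t=cv2.imread("pics/top0.png");d=get_image("top");c=cam(d)
cv2.imwrite("pics/sw.png",cv2.resize(t[170:250,130:200],None,fx=7,fy=7,interpolation=cv2.INTER_CUBIC))
q=cv2.imread("pics/side0.png")
cv2.imwrite("pics/sws.png",cv2.resize(q[275:340,235:315],None,fx=8,fy=8,interpolation=cv2.INTER_CUBIC))
wpic("w17")
E
```

```text
clock: 13.85
eef_pos: [457.5, 92.3, 323.3]
tool_rot: [-1.566, -0.005, 1.619]
force: [1.1, -0.1, -0.1]
width: 69.7
[ 0.48  0.42 -1.03  1.87  0.4   1.08  0.92] [ 1.14127431 -0.08412967 -0.1275163 ]
```

View pics/sw.png

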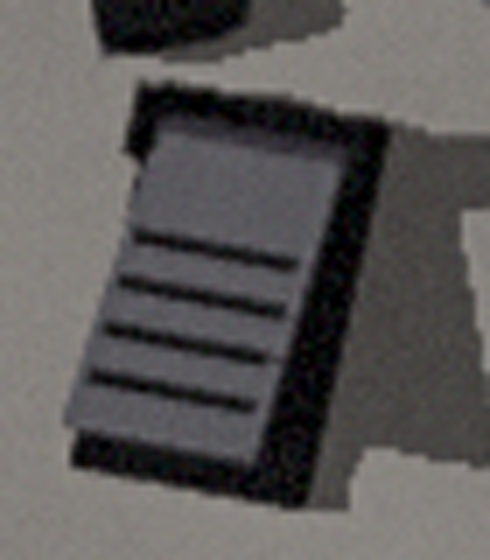

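View pics/sws.png

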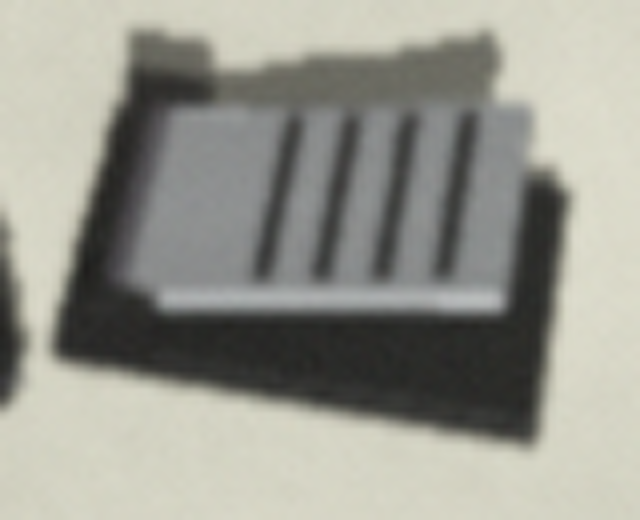

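View pics/w17.png

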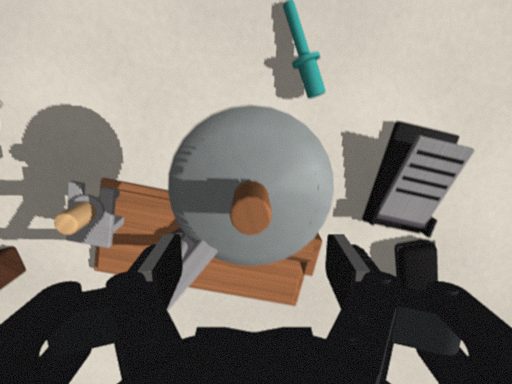

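```bash
python3 - <<'E'
from look import *
d=get_image("top");c=cam(d)
def ray(c,u,v,z):
    f,cx,cy,M=c;dd=M[:3,:3].T@np.array([(u-cx)/f,(v-cy)/f,1]);o=-M[:3,:3].T@M[:3,3];return o+dd*(z-o[2])/dd[2]
T=lambda u,v:(130+u/7-1.06,170+v/7+.98)
C=[ray(c,*T(*a),14) for a in [(138,85),(388,125),(305,508),(75,465)]]
print([x.round(0) for x in C])
L=np.array([(80,48),(80,-48),(-80,-48),(-80,48.)])
f=lambda v:(lamp2w(v,np.c_[L,[14]*4])[:,:2]-np.array(C)[:,:2]).ravel()
r=least_squares(f,[490,335,0],x_scale=[1,1,.01]);print(r.x,r.fun.round(1))
np.save("sw.npy",r.x)
t=.28;pad=np.array([60-105*np.cos(t),0,26+105*np.sin(t)]);print(pad)
# alternatively plate corners, plate top face
x=r.x
P=[lamp2w(x,(60-l*np.cos(t),y,28+l*np.sin(t)))[0] for l,y in [(130,39),(130,-39),(105,0)]]
q=(proj(c,P)+[1.06,-.98]-[130,170])*7;print(q.round(0).tolist())
w=cam(get_image("wrist"));print(proj(w,P).round(0).tolist())
s=read_state();
pd=lamp2w(x,(pad[0],0,59))[0];print("pad",pd)
delta(s,np.r_[pd[:2],110],R.from_euler('xyz',[-np.pi/2,0,1.62]))
E
```

```text
[array([572., 378.,  14.]), array([556., 276.,  14.]), array([402., 302.,  14.]), array([418., 394.,  14.])]
[ 4.87111527e+02  3.37431495e+02 -1.42971401e-01] [ 1.6 -4.4  3.1  2.9 -1.3 -0.5 -3.3  2. ]
[-40.91082102   0.          55.0173431 ]
[[62.0, 431.0], [261.0, 462.0], [179.0, 386.0]]
[[479.0, 146.0], [422.0, 135.0], [441.0, 158.0]]
pad [446.61811938 343.26066559  59.        ]
t 14.05 xyz [249.3, 216.4, 1.5] aw [0.003, -0.002, 0.005] | tcp [459.4, 93.1, 325.1]
```

```bash
python3 -m jog '[{"x":45,"y":0,"z":0,"ax":0,"ay":0,"az":0,"grip":40},{"x":92,"y":0,"z":0,"ax":0,"ay":0,"az":0,"grip":0},{"x":140,"y":10,"z":0,"ax":0,"ay":0,"az":0,"grip":0},{"x":185,"y":30,"z":0,"ax":0,"ay":0,"az":0,"grip":0},{"x":225,"y":60,"z":0,"ax":0,"ay":0,"az":0,"grip":0}]';python3 - <<'E'
from look import *
s=read_state();print(s["qpos"].round(2));x=np.load("sw.npy")
pd=lamp2w(x,(-41,0,59))[0]
delta(s,np.r_[pd[:2],100],R.from_euler('xyz',[-np.pi/2,0,1.43]))
wpic("t18",None,"top")
E
```

```text
clock: 14.55
eef_pos: [448.0, 320.7, 264.9]
tool_rot: [-1.573, -0.006, 1.619]
force: [0.9, -0.1, 1.1]
width: 0.1
[-0.09  0.6  -0.91  1.76  0.53  1.05  0.42]
t 14.55 xyz [21.6, 165.0, 0.8] aw [0.002, 0.189, 0.007] | tcp [448.0, 320.7, 264.9]
```

View pics/t18.png

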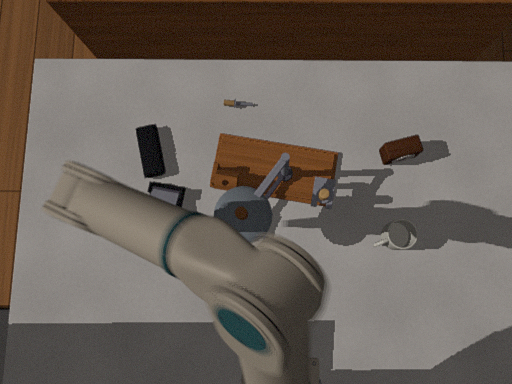

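```bash
python3 -m jog '[{"x":10,"y":40,"z":0,"ax":0,"ay":0.09,"az":0,"grip":0},{"x":21,"y":85,"z":0,"ax":0,"ay":0.19,"az":0,"grip":0},{"x":21,"y":130,"z":0,"ax":0,"ay":0.19,"az":0,"grip":0},{"x":21,"y":165,"z":0,"ax":0,"ay":0.19,"az":0,"grip":0},{"x":21,"y":170,"z":0,"ax":0,"ay":0.19,"az":0,"grip":0}]';python3 - <<'E'
from look import *
s=read_state();print(s["qpos"].round(2),s["force"]);x=np.load("sw.npy")
pd=lamp2w(x,(-41,0,59))[0]
delta(s,np.r_[pd[:2],70],R.from_euler('xyz',[-np.pi/2,0,1.43]))
wpic("w19",[pd]);wpic("s19",None,"side")
im=cv2.imread("pics/s19.png");cv2.imwrite("pics/s19c.png",cv2.resize(im[250:340,220:330],None,fx=6,fy=6,interpolation=cv2.INTER_CUBIC))
E
```

```text
clock: 15.1
eef_pos: [444.3, 337.0, 90.9]
tool_rot: [-1.564, 0.002, 1.43]
force: [-0.1, -0.1, 0.8]
width: 0.1
[-0.28  0.8  -0.67  1.89  0.74  0.72  0.05] [-0.126171   -0.13084895  0.78972986]
t 15.1 xyz [6.6, 20.8, -1.5] aw [-0.006, -0.0, -0.002] | tcp [444.3, 337.0, 90.9]
```

View pics/w19.png

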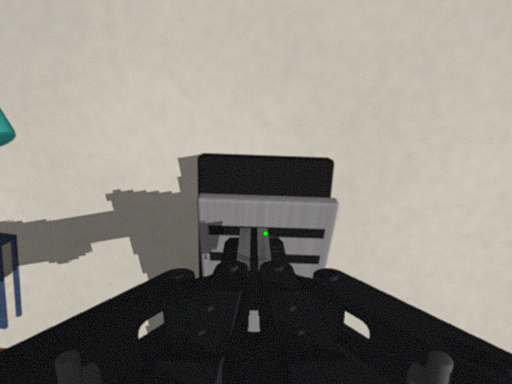

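View pics/s19c.png

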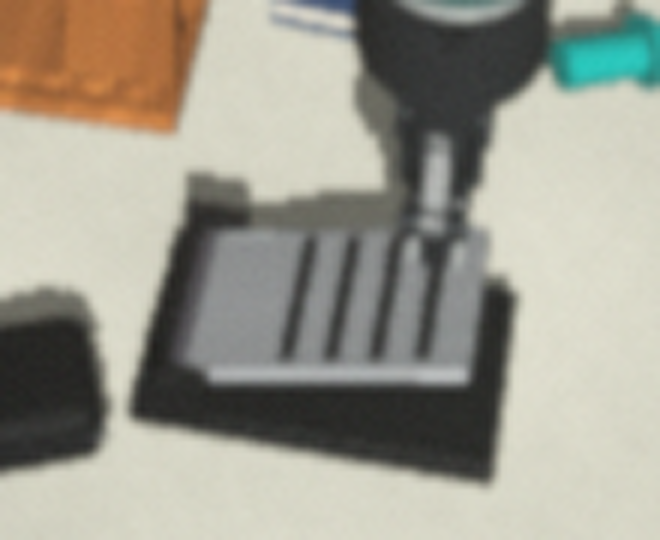

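```bash
python3 -m jog '[{"x":6,"y":10,"z":-1,"ax":0,"ay":0,"az":0,"grip":0},{"x":6,"y":18,"z":-1,"ax":0,"ay":0,"az":0,"grip":0},{"x":6,"y":26,"z":-1,"ax":0,"ay":0,"az":0,"grip":0},{"x":6,"y":33,"z":-1,"ax":0,"ay":0,"az":0,"grip":0},{"x":6,"y":38,"z":-1,"ax":0,"ay":0,"az":0,"grip":0}]';python3 -m jog '[{"x":0,"y":2,"z":0,"ax":0,"ay":0,"az":0,"grip":0},{"x":0,"y":4,"z":0,"ax":0,"ay":0,"az":0,"grip":0},{"x":0,"y":4,"z":0,"ax":0,"ay":0,"az":0,"grip":0}]'
```

```text
clock: 15.7
eef_pos: [448.6, 346.7, 58.1]
tool_rot: [-1.57, -0.007, 1.429]
force: [-2.2, 0.1, 6.0]
width: -0.3
clock: 16.0
eef_pos: [448.4, 346.7, 54.2]
tool_rot: [-1.57, -0.006, 1.429]
force: [-3.3, 1.3, 6.5]
width: -0.1
```

```bash
python3 -m jog '[{"x":0,"y":2,"z":0,"ax":0,"ay":0,"az":0,"grip":0},{"x":0,"y":4,"z":0,"ax":0,"ay":0,"az":0,"grip":0},{"x":0,"y":4,"z":0,"ax":0,"ay":0,"az":0,"grip":0}]';python3 -m jog '[{"x":0,"y":2,"z":0,"ax":0,"ay":0,"az":0,"grip":0},{"x":0,"y":3,"z":0,"ax":0,"ay":0,"az":0,"grip":0},{"x":0,"y":3,"z":0,"ax":0,"ay":0,"az":0,"grip":0}]'
```

```text
clock: 16.3
eef_pos: [448.1, 346.8, 50.3]
tool_rot: [-1.57, -0.006, 1.43]
force: [-4.3, -0.2, 6.0]
width: -0.0
clock: 16.6
eef_pos: [448.2, 346.9, 49.1]
tool_rot: [-1.571, -0.006, 1.43]
force: [-6.1, -2.5, 19.8]
width: 0.1
```

```bash
python3 -m jog '[{"x":0,"y":1,"z":0,"ax":0,"ay":0,"az":0,"grip":0},{"x":0,"y":1,"z":0,"ax":0,"ay":0,"az":0,"grip":0},{"x":0,"y":1,"z":0,"ax":0,"ay":0,"az":0,"grip":0},{"x":0,"y":1,"z":0,"ax":0,"ay":0,"az":0,"grip":0},{"x":0,"y":1,"z":0,"ax":0,"ay":0,"az":0,"grip":0}]'; python3 - <<'E'
from look import *
wpic("s20",None,"side")
im=cv2.imread("pics/s20.png");cv2.imwrite("pics/s20c.png",cv2.resize(im[250:340,220:330],None,fx=6,fy=6,interpolation=cv2.INTER_CUBIC))
E
```

```text
clock: 17.1
eef_pos: [448.1, 347.0, 48.8]
tool_rot: [-1.572, -0.006, 1.43]
force: [-7.2, -3.5, 27.4]
width: 0.1
```

View pics/s20c.png

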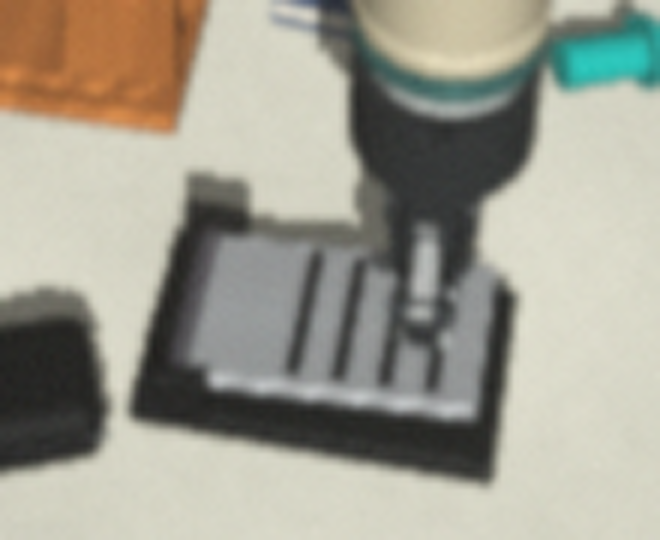

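Pedal plate is flat at its stop (force jumped to 27 N at TCP z 48.8). Releasing it and backing straight up.

```bash
python3 -m jog '[{"x":0,"y":-6,"z":0,"ax":0,"ay":0,"az":0,"grip":0},{"x":0,"y":-15,"z":0,"ax":0,"ay":0,"az":0,"grip":0},{"x":0,"y":-30,"z":0,"ax":0,"ay":0,"az":0,"grip":0},{"x":0,"y":-65,"z":0,"ax":0,"ay":0,"az":0,"grip":0},{"x":0,"y":-105,"z":0,"ax":0,"ay":0,"az":0,"grip":0}]'; python3 -m jog '[{"x":0,"y":-40,"z":30,"ax":0,"ay":0,"az":0,"grip":0},{"x":20,"y":-80,"z":50,"ax":0,"ay":0,"az":0,"grip":0},{"x":40,"y":-110,"z":60,"ax":0,"ay":0,"az":0,"grip":0},{"x":50,"y":-120,"z":60,"ax":0,"ay":0,"az":0,"grip":0},{"x":50,"y":-120,"z":60,"ax":0,"ay":0,"az":0,"grip":0}]'; python3 - <<'E'
from look import *
wpic("s21",None,"side");wpic("t21",None,"top")
im=cv2.imread("pics/s21.png");cv2.imwrite("pics/s21c.png",cv2.resize(im[150:345,150:350],None,fx=3,fy=3,interpolation=cv2.INTER_CUBIC))
E
```

```text
clock: 17.65
eef_pos: [448.3, 343.9, 151.2]
tool_rot: [-1.568, -0.002, 1.428]
force: [1.3, 0.1, 1.1]
width: 0.1
clock: 18.15
eef_pos: [396.5, 404.6, 273.4]
tool_rot: [-1.573, -0.009, 1.43]
force: [-0.8, 0.0, -0.9]
width: -0.1
```

View pics/s21c.png

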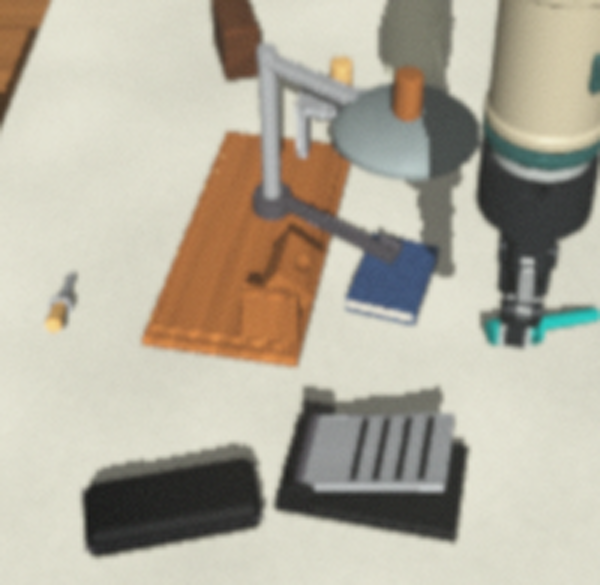

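View pics/t21.png

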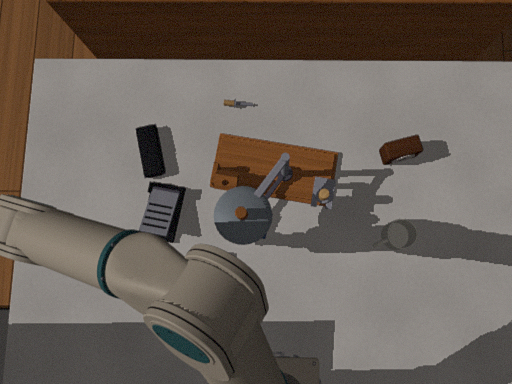

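```bash
python3 - <<'E'
from look import *
d=get_image("top");c=cam(d)
print("knob pred q=1.118",proj(c,lamp2w(p,(-170*np.sin(1.118),170*np.cos(1.118),276))),"pin top pred",proj(c,lamp2w(p,(-55,-110,152))))
a=cv2.imread("pics/side0.png").astype(int);b=cv2.imread("pics/s21.png").astype(int)
for n,(x0,y0,x1,y1) in dict(pedal=(240,280,310,330),case=(175,298,240,335),book=(268,240,298,258),clock=(218,145,240,178),mug=(276,148,302,180)).items(): print(n,abs(a-b)[y0:y1,x0:x1].mean().round(2))
s=read_state();print(s["force"],np.abs(s["qd"]).max())
t=cv2.imread("pics/t21.png");cv2.imwrite("pics/t21c.png",cv2.resize(t[150:260,200:350],None,fx=5,fy=5,interpolation=cv2.INTER_CUBIC))
E
```

```text
knob pred q=1.118 [[240.73312869 214.34425316]] pin top pred [[323.84305801 193.53282962]]
pedal 5.54
case 4.47
book 5.2
clock 7.24
mug 85.17
[ 0.45547975 -0.36775702  0.64272263] 0.011409173396184517
```

View pics/t21c.png

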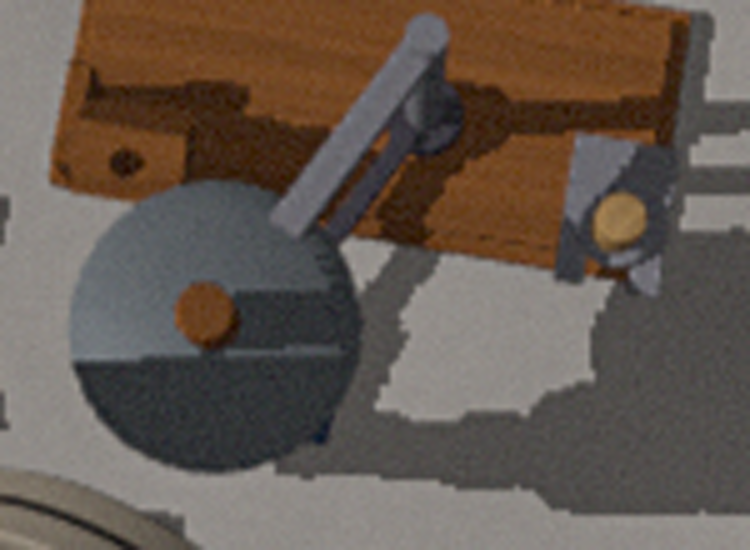

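```bash
python3 -c "
from cell import *
finish_job()
s=read_state();print(s['clock'])"
```

```text
the job is handed in; nothing more can be done
the job is handed in; nothing more can be done
```

The lamp is ready and the job is handed in at about 18 s on the clock, though no verdict was reported. I drew the pale-gripped pin out of the block and hung it in the notch. Then I turned the head by its knob to about 1.12 rad, over the book, pressed the pedal to its stop, held it, and let it up.

**Last checks**
- **Pin:** it hangs upright and let go in the notch, with its grip top at the height expected for a seated collar. It sits about 5–7 mm in front of the notch point; the limit is 14 mm.
- **Head:** its centre is about 12 mm from the book's centre as measured, which is as near as the circle allows. The knob's position in the last top picture agrees.
- **Pedal:** the upward force jumped from 6 to 27 N at the stop, and the plate looked up again in the final side picture.
- **Bystanders:** book, clock, case and pedal matched the first side picture. The mug could not be compared there (large difference, which I put down to the arm and its shadow), but in the top picture it is where it was.
- **Robot:** the gripper is in free air, about 270 mm up, with no measurable contact force.

**One disagreement:** the collar met the bracket about 5 mm sooner than I had calculated. The pin probably slipped in the gripper as it was drawn. I could not tell where it sat until I let go and checked the grip height.

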